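# Pack the reagent caddy

## Task

Pack the grey caddy for the analyser: stand each of the three narrow-necked bottles that stand beside it upright in the round well of its size (largest bottle in the widest well, smallest in the narrowest), and lay the strip of spare caps flat in the long trough. The two squat specimen jars look similar but do not belong: leave them standing where they are.

Things in the scene. Friction and masses are not known exactly. Their poses are not given: they have to be found in the camera images.
- bottle_large_mid (a point): centre (half-way up) of the largest bottle (white, round shoulder, white cap), standing on the worktop: round, 50 mm in diameter, 135 mm high with its cap; straight-sided up to about 85 mm; hold it by this straight body about 80 mm up, so that the gripper clears the cap, not by the cap; its z axis points up along the bottle
- bottle_medium_mid (a point): centre (half-way up) of the middle bottle (white, round shoulder, white cap), standing on the worktop: round, 40 mm in diameter, 85 mm high with its cap; straight-sided up to about 60 mm; hold it by this straight body, not by the cap; its z axis points up along the bottle
- bottle_small_mid (a point): centre (half-way up) of the smallest bottle (white, red screw cap), standing on the worktop: round, 28 mm in diameter, 70 mm high with its cap; straight-sided up to about 40 mm; hold it by this straight body, not by the cap; its z axis points up along the bottle
- caps_mid (a point): centre (half-way up) of the strip of spare caps: a rigid red row of small caps lying flat, 132 x 18 x 15 mm (long, wide, high); its x axis runs along its length, z up; either way round is the same
- jar_a_mid (a point): centre (half-way up) of a look-alike that stays: a squat white screw-top specimen jar, 41 mm in diameter, 58 mm high, with a wide flat lid and no narrow neck; z up
- jar_b_mid (a point): centre (half-way up) of a look-alike that stays: a squat white screw-top specimen jar, 41 mm in diameter, 58 mm high, with a wide flat lid and no narrow neck; z up
- well_large: the widest of the three round white wells in the caddy, for the largest bottle: an upright ring 66 mm inside, 74 mm outside, 12 mm high, open above, fixed to the caddy. Origin on its axis at its floor (the caddy floor, 4 mm above the worktop); z up. Any of the three wells may stand in the left, middle or right position
- well_medium: the middle-sized of the three round white wells in the caddy, for the middle bottle: an upright ring 56 mm inside, 64 mm outside, 12 mm high, open above, fixed to the caddy. Origin on its axis at its floor (the caddy floor, 4 mm above the worktop); z up. Any of the three wells may stand in the left, middle or right position
- well_small: the narrowest of the three round white wells in the caddy, for the smallest bottle: an upright ring 44 mm inside, 52 mm outside, 12 mm high, open above, fixed to the caddy. Origin on its axis at its floor (the caddy floor, 4 mm above the worktop); z up. Any of the three wells may stand in the left, middle or right position
- trough (a point): centre of the trough floor, 4 mm above the worktop, in the fixed grey caddy (190 x 250 mm, rim 22 mm high). Axes: x away from the robot, towards the row of wells 95 mm beyond; y along the trough; z up. Trough inside: 150 mm (y) x 34 mm (x), ribs 8 mm high; for the fingers the long ribs are open over the middle 80 mm, the front rim over 120 mm. Wells at y = -78, 0, 78 mm
Mind the look-alikes: they are no part of the job. Leave any black or brown look-alike of the part that bears bottle_small_mid alone. Leave any black or yellow look-alike of the part that bears bottle_large_mid alone.

How it is judged:
At the end, for the whole second after the job is handed in: Each bottle upright (7 deg) on the floor of the well of its size, axes within 13 mm; cap strip flat on the trough floor, its centre within 12 mm across and 14 mm along, parallel within 11 deg; both jars upright within 30 mm of where they began; all released and at rest (horizontal distance between bottle_large_mid and well_large below 0.013 m and z of bottle_large_mid in the frame of well_large between 0.0595 and 0.0735 m and angle between each of bottle_large_mid, bottle_medium_mid, bottle_small_mid, jar_a_mid, jar_b_mid's own z axis and vertical below 0.12 rad and linear speed of each of bottle_large, bottle_medium, bottle_small, caps, jar_a, jar_b below 0.02 m/s and horizontal distance between bottle_medium_mid and well_medium below 0.013 m and z of bottle_medium_mid in the frame of well_medium between 0.0345 and 0.0485 m and horizontal distance between bottle_small_mid and well_small below 0.013 m and z of bottle_small_mid in the frame of well_small between 0.027 and 0.041 m and x of caps_mid in the frame of trough between -0.012 and 0.012 m and y of caps_mid in the frame of trough between -0.014 and 0.014 m and z of caps_mid in the frame of trough between 0.003 and 0.0125 m and angle between the x axis of caps_mid and the y axis of trough, either way round below 0.2 rad and distance of each of jar_a_mid, jar_b_mid from where it was at the start of the episode below 0.03 m); the robot touches nothing.
It fails at once if specimen jar a is carried or knocked away (over 60 mm from its place) (distance of jar_a_mid from where it was at the start of the episode above 0.06 m).
It fails at once if specimen jar b is carried or knocked away (over 60 mm from its place) (distance of jar_b_mid from where it was at the start of the episode above 0.06 m).
It also fails if it takes over 115 s, if anything falls off the work surface, if the arm or the gripper's body presses on something with over 40 N, if the wrist force passes 120 N, or if a joint passes its speed limit or range.

## Robot

A 7-joint arm with a two-finger parallel gripper is mounted at the origin on a cart in front of the work surface, level with it; the furniture and walls round the work are solid. World frame = base frame: x ahead of the robot, y to its left, z up, the work surface at z = 0. Lengths are in m, angles in rad, forces in N, time in s.
With the tool pointing down it reaches from about 0.425 to 0.925 m from the base axis. Payload 6.8 kg.
Tool frame: the origin (TCP) lies midway between the tips of the shut fingers; the grasp point (between the pads) lies 19 mm behind it; y points along the fingers, z is the direction in which the jaws open and shut, and the axes are right-handed (so a half turn about y gives the same grasp; the last joint's range is limited). The gripper opens to 85 mm and grips with 20 to 120 N. Pads are 22 mm wide; open, the fingers measure 114 mm over their backs; the gripper's body (76 mm by 85 mm) begins 54 mm behind the grasp point. The pads swing forward as they close: fully open they stand 13 mm farther back than shut.
Start: joints at [-1.407, 0.477, 0.022, 1.555, -0.011, 1.109, -0.083], TCP at [0.181, 0.65, 0.193] pointing down, gripper open.
Joint ranges: [-2.96, 2.96], [-0.34, 2.1], [-1.41, 1.46], [0.24, 2.44], [-1.37, 4.51], [0.17, 1.92], [-2.96, 2.96]. Speed limits (rad/s): [2.39, 2.39, 3.14, 3.14, 3.14, 3.14, 3.14].

## Interface

Orientations are given as a rotation vector (axis times angle).
In Python, from bench import r gives the robot as it stands.
- The arm moves only by the tool send_rows, never from a script. Its argument "rows" is text: rows parted by semicolons, each of 6 numbers parted by spaces: the shift along the world's x, y, z in m, then the turn, a rotation vector about the world's x, y, z in rad. A call has 1 to 20 rows; each row shifts and turns the commanded pose from where the row before left it; what a row does not reach is not made up. A row lasts 1/10 s, in which the tool goes at most 50 mm and 8.59 degrees, less where a joint would pass 70% of its speed; a pose out of reach is approached as far as the arm can. A call is refused whole if a number of a shift passes 0.05 or a number of a turn 0.15, either way. A call with a gripper value outside its range is refused whole. "grip" is the finger opening in m, from 0 to 0.0854, set as the call begins (left out, the last holds). The fingers move at their own pace and stop on an object; "grip_force" is the grip in N (left out, the last holds). Time passes only in rows, so rows that do not move let the fingers close. It gives the time, the measured TCP pose, the force and the opening at its end, in the units of the state.
- r.get_obs(): the state, without advancing time (a new reading comes with each control period).
- r.grab_frame(name): name is "scene" or "top"; returns a dict with "pixels" (480x640x3 uint8, red, green, blue), "intrinsics" (3x3 intrinsics, pixels), "position" and "orientation" of the camera in the world. Camera axes: x right, y up, looking along -z (the intrinsics and any distortion apply to the point x, -y, -z); pixel columns grow to the right and rows downward; lengths in m; the calibration is good to about 2 mm. A picture is of the moment at which its call begins. There is no depth.
- r.hand_in(): hands the job in, once; it reports no verdict.
The state is a dict: "clock": time; "joints": joint angles; "qvel": joint speeds; "tau": joint torques, N m; "tcp_pos": TCP position; "orientation": TCP orientation; "contact_force": force on the tool from outside, world axes, zero at the start; "moment": the same for the moment, N m; "grip_width": finger opening in m.
Only numpy, scipy, OpenCV 4.12 (cv2) and the standard library are available. Lean on these libraries where they do the work, as an engineer would, in place of code of your own. Each camera call takes 0.05 s, during which the arm holds its last target.

## Working session

There is one attempt and no reset: what is moved stays moved. The work goes in short steps, Python scripts to look and compute and a tool call to move; the robot and the scene stay as the last step left them, time stands still between calls to the robot, and variables do not carry over. Pictures are saved under pics/ and viewed, and the job is handed in when it is done.

Besides the shell and the picture viewer there is one more tool, called after "Request:" as a command line: name --argument value ..., lists and objects as JSON in quotes. send_rows: Moves the arm, as the interface text tells. Its arguments: {"type":"object","properties":{"rows":{"type":"string"},"grip":{"type":"number"},"grip_force":{"type":"number"}},"required":["rows"]}

```bash
ls; mkdir -p pics; python3 - <<'E'
from bench import r
import cv2,json,numpy as np
o=r.get_obs();print(o)
for n in("scene","top"):
    f=r.grab_frame(n);cv2.imwrite(f"pics/{n}0.png",f["pixels"][:,:,::-1]);print(n,f["intrinsics"],f["position"],f["orientation"],f.keys())
    np.savez(f"pics/{n}0.npz",**{k:f[k] for k in("intrinsics","position","orientation")})
E
```

```text
pics
{'clock': 0.0, 'joints': array([-1.40709932,  0.47778806,  0.02233371,  1.55648102, -0.0114711 ,
        1.10929824, -0.0831181 ]), 'qvel': array([-0.001007  , -0.00207295, -0.00047484, -0.00164165, -0.0005189 ,
       -0.00074331,  0.00159346]), 'tau': array([-1.15136675e-05, -5.96422112e+01,  1.60758309e+00, -2.81201541e+01,
        1.23773224e-02,  9.23573185e-03,  1.35836976e-05]), 'tcp_pos': array([0.18105675, 0.64956031, 0.19172127]), 'orientation': array([-1.5620947 ,  0.21345834, -0.21331619]), 'contact_force': array([-0.30781899,  0.82355044,  0.75372206]), 'moment': array([0.02016373, 0.00499945, 0.0113348 ]), 'grip_width': 0.08505137074506984}
scene [[490.21685408   0.         320.14952995]
 [  0.         490.21685408 238.18163587]
 [  0.           0.           1.        ]] [-0.05817044 -0.75125208  0.67101439] [ 0.94354436 -0.32874317 -0.56348141] dict_keys(['pixels', 'intrinsics', 'position', 'orientation'])
top [[464.65236185   0.         322.90029805]
 [  0.         464.65236185 246.33352002]
 [  0.           0.           1.        ]] [ 0.37291856 -0.02320159  0.96849134] [ 0.12807338 -0.12319919 -1.56743048] dict_keys(['pixels', 'intrinsics', 'position', 'orientation'])
```

View pics/scene0.png

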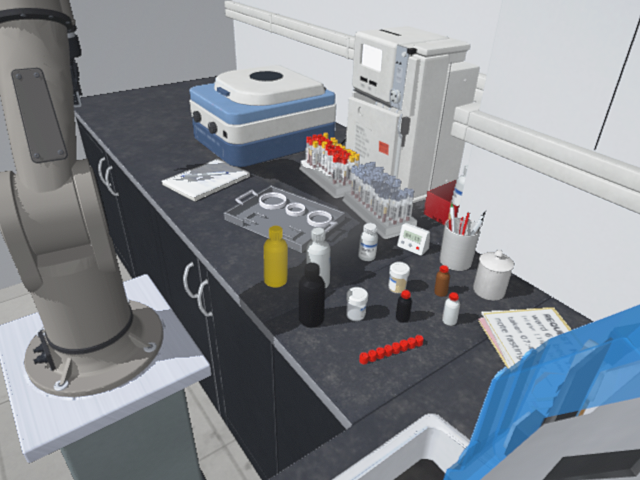

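View pics/top0.png

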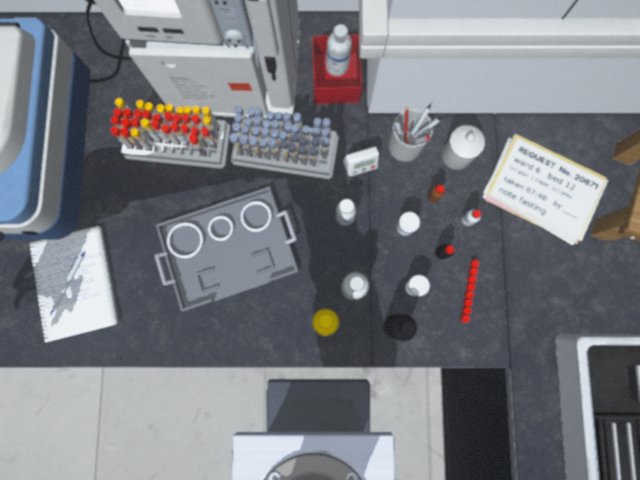

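```bash
cat > h.py <<'E'
import numpy as np,cv2
from scipy.spatial.transform import Rotation as R
def cam(n):
    d=np.load(f"pics/{n}0.npz");return d["intrinsics"],d["position"],R.from_rotvec(d["orientation"]).as_matrix()
C={n:cam(n) for n in("scene","top")}
def proj(n,p):
    K,t,M=C[n];q=(np.atleast_2d(p)-t)@M;q=q*[1,-1,-1];u=q@K.T;return u[:,:2]/u[:,2:]
def unproj(n,uv,z):
    K,t,M=C[n];u=np.c_[np.atleast_2d(uv),np.ones(len(np.atleast_2d(uv)))]@np.linalg.inv(K).T
    d=(u*[1,-1,-1])@M.T;return t+d*((z-t[2])/d[:,2])[:,None]
def circ(c,z,rad,n=48):
    a=np.linspace(0,2*np.pi,n);return np.c_[c[0]+rad*np.cos(a),c[1]+rad*np.sin(a),0*a+z]
E
python3 - <<'E'
import cv2
a=cv2.imread("pics/top0.png")
cv2.imwrite("pics/t1.png",cv2.resize(a[180:340,300:500],None,fx=4,fy=3.75 and 4,interpolation=2)[:600])
cv2.imwrite("pics/t2.png",cv2.resize(a[170:320,140:320],None,fx=4,fy=4,interpolation=2))
b=cv2.imread("pics/scene0.png")
cv2.imwrite("pics/s1.png",cv2.resize(b[220:370,290:490],None,fx=4,fy=4,interpolation=2))
E
```

```text
(no output)
```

View pics/t1.png

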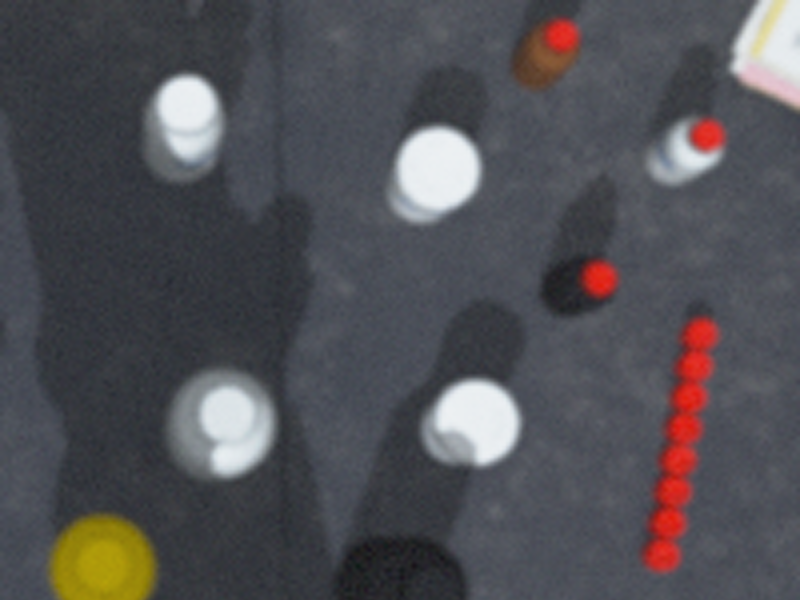

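View pics/t2.png

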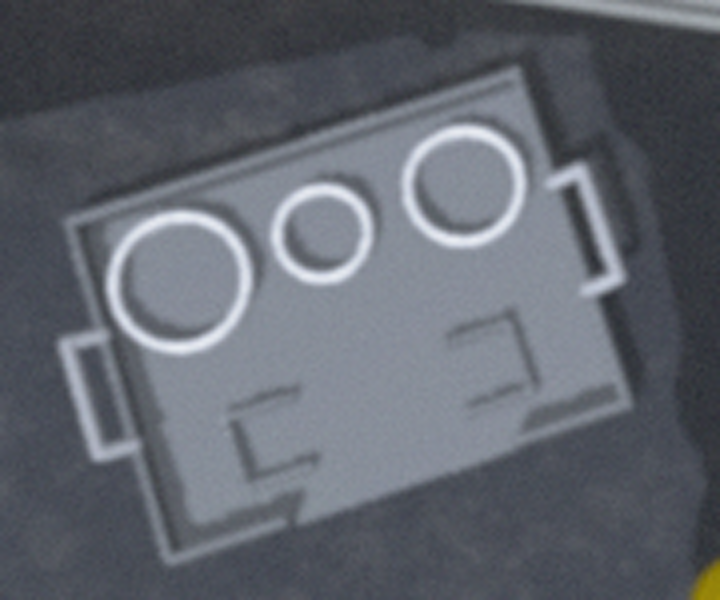

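View pics/s1.png

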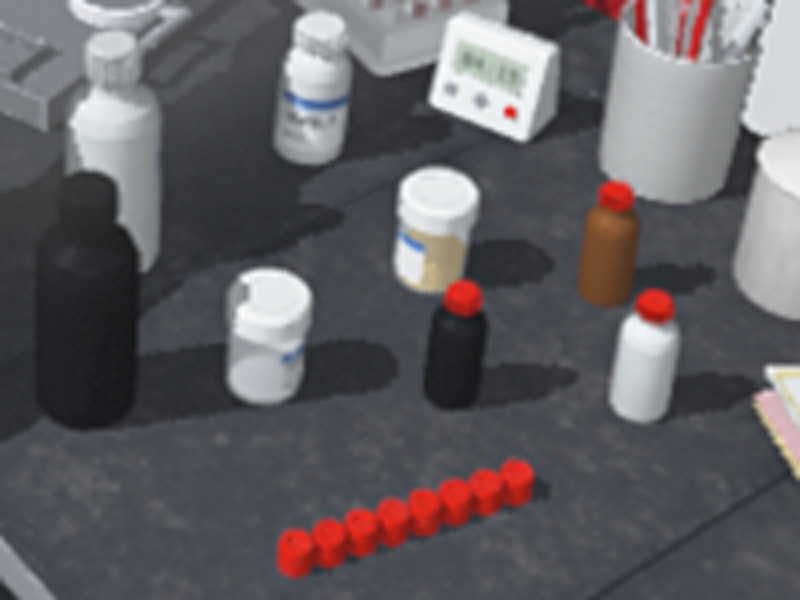

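```bash
cat > m.py <<'E'
from h import *
f=lambda u,o:np.array([o[0]+(u[0]+.5)/4-.5,o[1]+(u[1]+.5)/4-.5])
T1=(300,180);T2=(140,170);S1=(290,220)
for n,u,o,z in [("large",(228,414),T1,.135),("med",(187,103),T1,.085),("small",(708,135),T1,.070),("jarback",(438,169),T1,.058),("jarfront",(476,421),T1,.058),("black small",(600,280),T1,.07),("brown",(562,36),T1,.07),("yellow",(103,563),T1,.135),("blackL",(402,590),T1,.135),("cap1",(700,333),T1,.015),("cap2",(661,556),T1,.015),("WL",(180,281),T2,.016),("WM",(464,186),T2,.016),("WS",(323,233),T2,.016),("c_fl",(170,558),T2,.022),("c_fr",(628,406),T2,.022),("c_bl",(70,220),T2,.022),("c_br",(518,72),T2,.022)]:
    print("top",n,unproj("top",f(u,o),z)[0].round(4))
for n,u,o,z in [("large",(112,45),S1,.135),("med",(322,24),S1,.085),("small",(656,297),S1,.070),("jarback",(438,187),S1,.058),("jarfront",(271,290),S1,.058),("black small",(463,290),S1,.07),("brown",(616,188),S1,.07),("cap1",(518,470),S1,.015),("cap2",(296,541),S1,.015)]:
    print("scene",n,unproj("scene",f(u,o),z)[0].round(4))
E
python3 m.py
```

```text
top large [ 0.4405 -0.0811  0.135 ]
top med [ 0.5965 -0.0663  0.085 ]
top small [ 0.5838 -0.3247  0.07  ]
top jarback [ 0.5693 -0.1929  0.058 ]
top jarfront [ 0.4433 -0.2077  0.058 ]
top black small [ 0.5113 -0.2681  0.07  ]
top brown [ 0.6345 -0.2545  0.07  ]
top yellow [ 0.3746 -0.025   0.135 ]
top blackL [ 0.3628 -0.157   0.135 ]
top cap1 [ 0.492  -0.3335  0.015 ]
top cap2 [ 0.3783 -0.3078  0.015 ]
top WL [0.5404 0.2678 0.016 ]
top WM [0.5909 0.121  0.016 ]
top WS [0.5658 0.1942 0.016 ]
top c_fl [0.3973 0.2643 0.022 ]
top c_fr [0.4743 0.0335 0.022 ]
top c_bl [0.5716 0.3248 0.022 ]
top c_br [0.651 0.093 0.022]
scene large [ 0.4369 -0.0806  0.135 ]
scene med [ 0.5944 -0.0663  0.085 ]
scene small [ 0.5832 -0.325   0.07  ]
scene jarback [ 0.5697 -0.191   0.058 ]
scene jarfront [ 0.4439 -0.2062  0.058 ]
scene black small [ 0.5101 -0.2688  0.07  ]
scene brown [ 0.6331 -0.2543  0.07  ]
scene cap1 [ 0.4914 -0.334   0.015 ]
scene cap2 [ 0.3773 -0.3087  0.015 ]
```

```bash
python3 - <<'E'
from h import *
from bench import r
o=r.get_obs();M=R.from_rotvec(o["orientation"]).as_matrix();print(M.round(3))
j=M[:,2];print("jaw",np.degrees(np.arctan2(j[1],j[0])),"az",np.degrees(np.arctan2(.65,.181)))
# exact error to target: y down, z at angle
def tgt(a):
    a=np.radians(a);z=np.array([np.cos(a),np.sin(a),0]);y=np.array([0,0,-1]);return np.c_[np.cross(y,z),y,z]
for a in(18.8,198.8):
  print(a,R.from_matrix(tgt(a)@M.T).as_rotvec())
E
```

```text
[[ 0.963 -0.     0.268]
 [-0.268 -0.002  0.963]
 [ 0.    -1.    -0.002]]
jaw 74.42779565653179 az 74.43952516551781
18.8 [ 0.00131765 -0.00106671 -0.97088807]
198.8 [1.25817227e-03 1.55415704e-03 2.17070379e+00]
```

Request:
send_rows --rows "0.0104 -0.0179 0.001 0 0 -0.0243;0.0104 -0.0179 0.001 0 0 -0.0243;0.0104 -0.0179 0.001 0 0 -0.0243;0.0104 -0.0179 0.001 0 0 -0.0243;0.0104 -0.0179 0.001 0 0 -0.0243;0.0104 -0.0179 0.001 0 0 -0.0243;0.0104 -0.0179 0.001 0 0 -0.0243;0.0104 -0.0179 0.001 0 0 -0.0243;0.0104 -0.0179 0.001 0 0 -0.0243;0.0104 -0.0179 0.001 0 0 -0.0243;0.0104 -0.0179 0.001 0 0 -0.0243;0.0104 -0.0179 0.001 0 0 -0.0243;0.0104 -0.0179 0.001 0 0 -0.0243;0.0104 -0.0179 0.001 0 0 -0.0243;0.0104 -0.0179 0.001 0 0 -0.0243;0.0104 -0.0179 0.001 0 0 -0.0243;0.0104 -0.0179 0.001 0 0 -0.0243;0.0104 -0.0179 0.001 0 0 -0.0243;0.0104 -0.0179 0.001 0 0 -0.0243;0.0104 -0.0179 0.001 0 0 -0.0243" --grip 0.065

```text
clock: 2.1
tcp_pos: [0.39, 0.2907, 0.2128]
orientation: [-1.488, 0.594, -0.594]
contact_force: [-0.1, -0.2, -1.0]
grip_width: 0.0647
```

Request:
send_rows --rows "0.0103 -0.0179 0 0 0 -0.0243;0.0103 -0.0179 0 0 0 -0.0243;0.0103 -0.0179 0 0 0 -0.0243;0.0103 -0.0179 0 0 0 -0.0243;0.0103 -0.0179 0 0 0 -0.0243;0.0103 -0.0179 0 0 0 -0.0243;0.0103 -0.0179 0 0 0 -0.0243;0.0103 -0.0179 0 0 0 -0.0243;0.0103 -0.0179 0 0 0 -0.0243;0.0103 -0.0179 0 0 0 -0.0243;0.0103 -0.0179 0 0 0 -0.0243;0.0103 -0.0179 0 0 0 -0.0243;0.0103 -0.0179 0 0 0 -0.0243;0.0103 -0.0179 0 0 0 -0.0243;0.0103 -0.0179 0 0 0 -0.0243;0.0103 -0.0179 0 0 0 -0.0243;0.0103 -0.0179 0 0 0 -0.0243;0.0103 -0.0179 0 0 0 -0.0243;0.0103 -0.0179 0 0 0 -0.0243;0.0103 -0.0179 0 0 0 -0.0243"

```text
clock: 4.1
tcp_pos: [0.5959, -0.0674, 0.2126]
orientation: [-1.346, 0.966, -0.966]
contact_force: [0.1, 0.0, -0.5]
grip_width: 0.065
```

```bash
cat > st.py <<'E'
from h import *
from bench import r
import sys
o=r.get_obs();M=R.from_rotvec(o["orientation"]).as_matrix();j=M[:,2]
print(o["clock"],"tcp",o["tcp_pos"].round(4),"jaw",np.degrees(np.arctan2(j[1],j[0])).round(2),"ydir",M[:,1].round(4),"grip",round(o["grip_width"],4),"F",o["contact_force"].round(1),"q",o["joints"].round(2))
if len(sys.argv)>1:
    for n in sys.argv[2:]:
        f=r.grab_frame(n);cv2.imwrite(f"pics/{n}{sys.argv[1]}.png",f["pixels"][:,:,::-1])
E
python3 st.py 1 scene top
```

```text
4.1 tcp [ 0.5959 -0.0674  0.2126] jaw 18.64 ydir [-1.e-04 -1.e-04 -1.e+00] grip 0.065 F [ 0.1  0.  -0.5] q [-0.43  0.37  0.58  1.75 -0.23  1.09  0.54]
```

View pics/scene1.png

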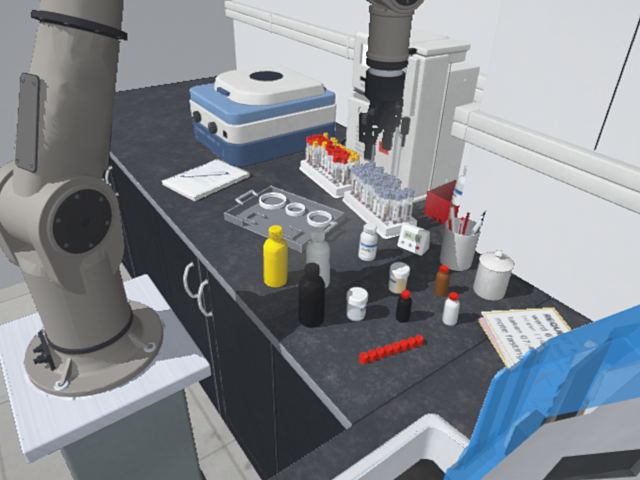

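View pics/top1.png

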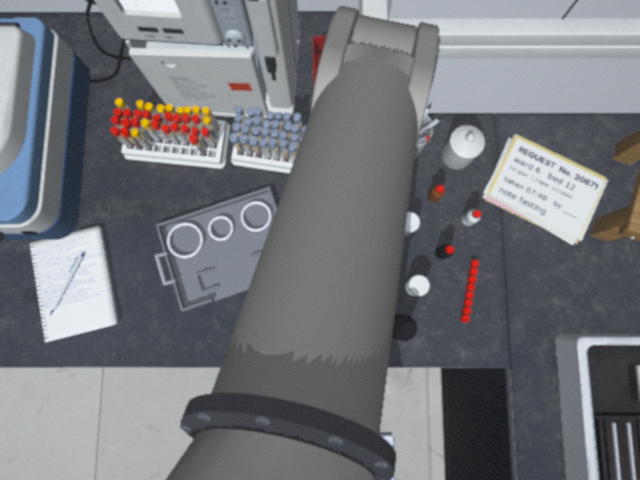

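Request:
send_rows --rows "-0.0004 0.0011 -0.02 0 0 0;0 0 -0.02 0 0 0;0 0 -0.02 0 0 0;0 0 -0.02 0 0 0;0 0 -0.02 0 0 0;0 0 -0.02 0 0 0;0 0 -0.02 0 0 0;0 0 -0.02 0 0 0;0 0 -0.012 0 0 0;0 0 -0.0106 0 0 0;0 0 0 0 0 0"

```text
clock: 5.3
tcp_pos: [0.594, -0.0644, 0.029]
orientation: [-1.348, 0.966, -0.963]
contact_force: [0.3, 0.9, -0.5]
grip_width: 0.0649
```

```bash
python3 st.py 2 scene; python3 -c "
import cv2
a=cv2.imread('pics/scene2.png');cv2.imwrite('pics/s2z.png',cv2.resize(a[170:320,290:490],None,fx=4,fy=4))"
```

```text
5.3 tcp [ 0.594  -0.0644  0.029 ] jaw 18.76 ydir [-2.e-03  1.e-04 -1.e+00] grip 0.0649 F [ 0.3  0.9 -0.5] q [-0.34  0.59  0.46  1.89 -0.38  0.74  0.66]
```

View pics/s2z.png

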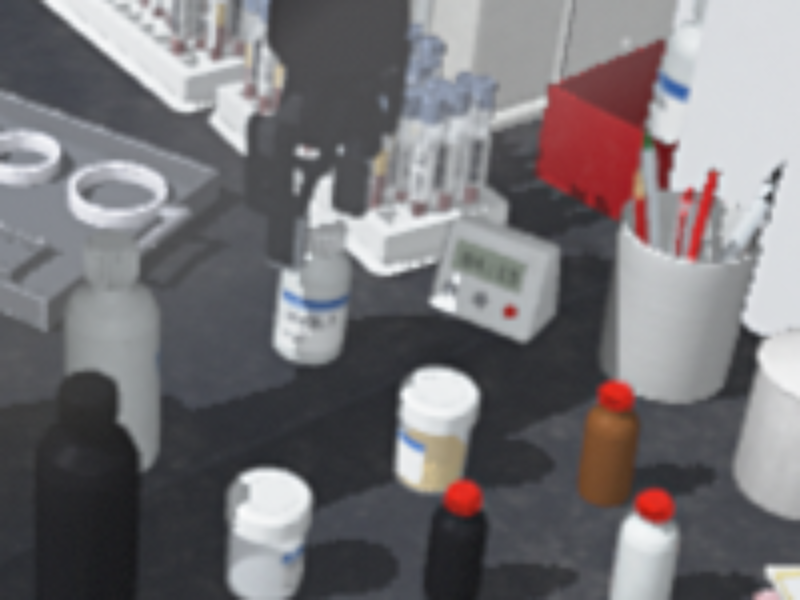

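```bash
python3 - <<'E'
from h import *
c=np.array([.594,-.0644])
for z in(.029,.06,.09,.12):
  for s in(-1,0,1):
    p=np.r_[c+s*.0325*np.array([.947,.322]),z]
    print(z,s,((proj("scene",p)[0]-[290,170])*4).round())
E
python3 st.py
```

```text
0.029 -1 [281. 329.]
0.029 0 [310. 303.]
0.029 1 [338. 278.]
0.06 -1 [285. 283.]
0.06 0 [314. 258.]
0.06 1 [343. 234.]
0.09 -1 [289. 238.]
0.09 0 [318. 214.]
0.09 1 [347. 190.]
0.12 -1 [292. 192.]
0.12 0 [323. 168.]
0.12 1 [352. 145.]
5.35 tcp [ 0.5947 -0.0646  0.0299] jaw 18.74 ydir [-6.e-04  0.e+00 -1.e+00] grip 0.0648 F [0.9 0.  1. ] q [-0.34  0.59  0.46  1.89 -0.38  0.74  0.66]
```

```bash
python3 st.py 3 scene top; python3 -c "
import cv2
a=cv2.imread('pics/scene3.png');cv2.imwrite('pics/s3z.png',cv2.resize(a[100:280,330:450],None,fx=5,fy=5)[:,:][300:])"
```

```text
5.35 tcp [ 0.5947 -0.0646  0.0299] jaw 18.74 ydir [-6.e-04  0.e+00 -1.e+00] grip 0.0648 F [0.9 0.  1. ] q [-0.34  0.59  0.46  1.89 -0.38  0.74  0.66]
```

View pics/s3z.png

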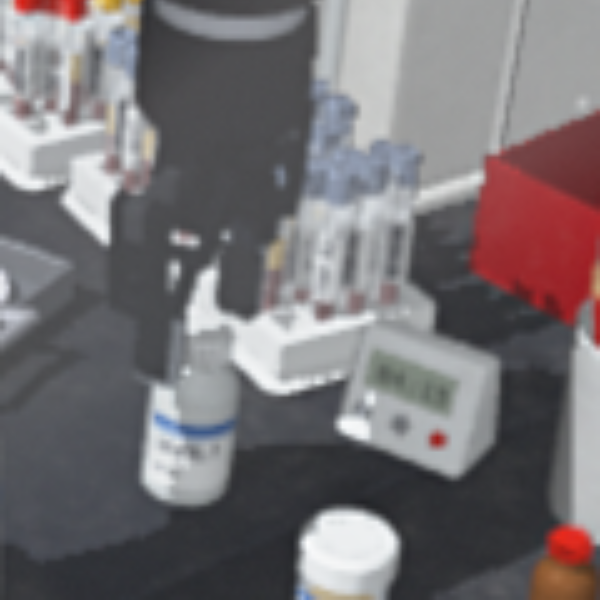

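View pics/top3.png

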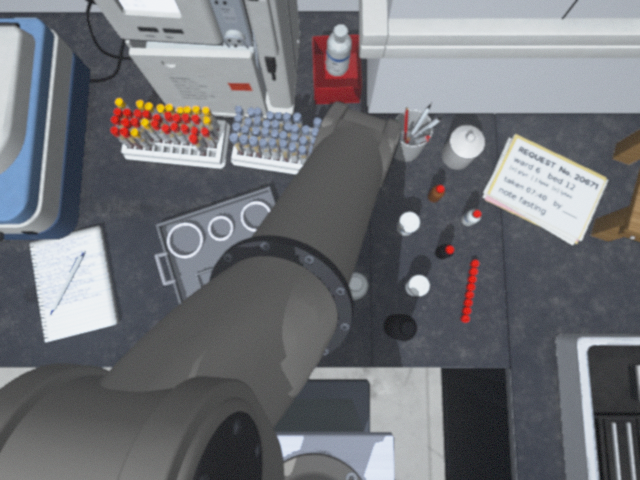

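```bash
python3 - <<'E'
from h import *
a=cv2.imread('pics/scene1.png')[60:200,330:450];a=cv2.resize(a,None,fx=4,fy=4)
def mark(c,zs,off,img):
  for z in zs:
    for s in(-1,0,1):
      p=np.r_[c+s*.0325*np.array([.947,.322]),z]
      u=((proj("scene",p)[0]-off)*4).astype(int);cv2.circle(img,u.tolist(),2,(0,255,0) if z==zs[0] else (0,0,255),-1)
mark(np.array([.5959,-.0674]),(.2126,.2126+.04,.2126+.073),[330,60],a)
b=cv2.imread('pics/scene3.png')[150:290,330:450];b=cv2.resize(b,None,fx=4,fy=4)
mark(np.array([.5947,-.0646]),(.03,.03+.04,.03+.073),[330,150],b)
for d,col in((0,(255,255,0)),):
  pts=proj("scene",circ((.5955,-.0663),0,.02));cv2.polylines(b,[((pts-[330,150])*4).astype(int)],1,col)
  pts=proj("scene",circ((.5955,-.0663),0.06,.02));cv2.polylines(b,[((pts-[330,150])*4).astype(int)],1,col)
cv2.imwrite("pics/cmp.png",np.hstack([a,b])[:, :800*2][:600])
print(np.hstack([a,b]).shape)
E
python3 -c "
import cv2
a=cv2.imread('pics/cmp.png');cv2.imwrite('pics/cmp2.png',cv2.resize(a,(798,465)))"
```

```text
(560, 960, 3)
```

View pics/cmp2.png

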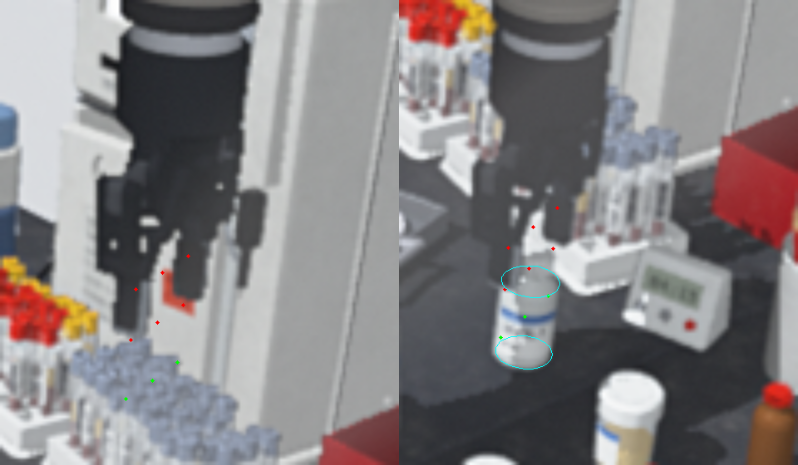

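Request:
send_rows --rows "0.0006 -0.0016 0 0 0 0;0 0 0 0 0 0;0 0 0 0 0 0;0 0 0 0 0 0;0 0 0 0 0 0" --grip 0.036 --grip_force 20

```text
clock: 5.95
tcp_pos: [0.5954, -0.0662, 0.0302]
orientation: [-1.346, 0.965, -0.965]
contact_force: [-0.3, 0.2, 0.1]
grip_width: 0.0361
```

```bash
python3 st.py 4 scene; python3 -c "
import cv2
a=cv2.imread('pics/scene4.png');cv2.imwrite('pics/s4z.png',cv2.resize(a[100:280,330:450],None,fx=5,fy=5)[:,:][300:])"
```

```text
5.95 tcp [ 0.5954 -0.0662  0.0302] jaw 18.74 ydir [ 1.e-04  1.e-04 -1.e+00] grip 0.0361 F [-0.3  0.2  0.1] q [-0.34  0.59  0.46  1.89 -0.38  0.74  0.67]
```

View pics/s4z.png

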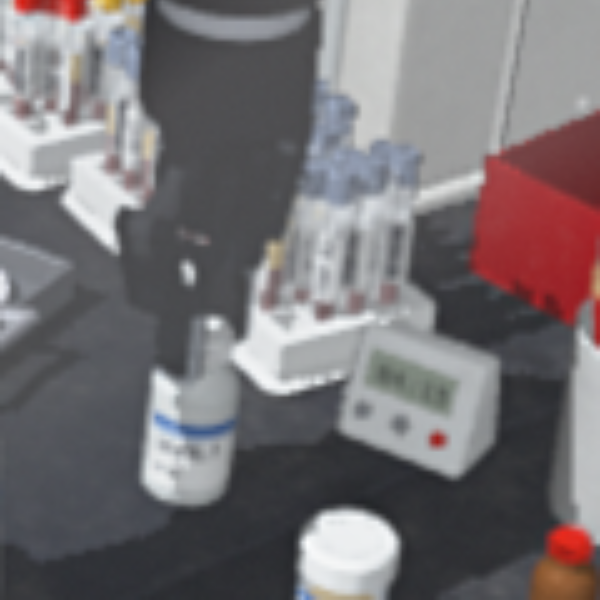

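```bash
python3 - <<'E'
from h import *
b=cv2.imread('pics/scene4.png')[190:270,330:410];b=cv2.resize(b,None,fx=7.5,fy=7.5,interpolation=2)
d=np.array([.947,.322]);e=np.array([-.322,.947])
for z,col in((.03,(0,255,0)),(.06,(0,255,255)),(.07,(0,0,255))):
  for s in(-1,1):
    q=[np.r_[np.array([.5954,-.0662])+s*a*d+w*e,z] for a,w in((.018,-.011),(.030,-.011),(.030,.011),(.018,.011))]
    cv2.polylines(b,[((proj("scene",q)-[330,190]+.5)*7.5).astype(int)],1,col)
cv2.imwrite("pics/s4m.png",b)
E
```

```text
(no output)
```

View pics/s4m.png

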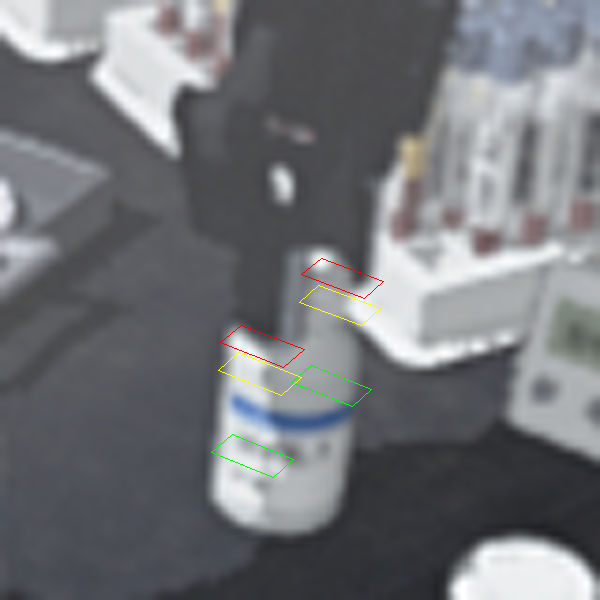

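Request:
send_rows --rows "0 0 0 0 0 0;0 0 0 0 0 0;0 0 0 0 0 0;0 0 -0.006 0 0 0;0 0 -0.006 0 0 0;0 0 -0.006 0 0 0;0 0 0 0 0 0" --grip 0.062

```text
clock: 6.7
tcp_pos: [0.5944, -0.0661, 0.0108]
orientation: [-1.348, 0.967, -0.964]
contact_force: [0.5, -0.4, 0.2]
grip_width: 0.0617
```

Request:
send_rows --rows "0 0 -0.004 0 0 0;0 0 -0.004 0 0 0;0 0 -0.003 0 0 0;0 0 -0.003 0 0 0;0 0 -0.003 0 0 0;0 0 0 0 0 0"

```text
clock: 7.3
tcp_pos: [0.5951, -0.0662, -0.0053]
orientation: [-1.347, 0.966, -0.965]
contact_force: [0.3, 0.4, -0.5]
grip_width: 0.0621
```

```bash
python3 st.py 5 scene; python3 -c "
import cv2
a=cv2.imread('pics/scene5.png');cv2.imwrite('pics/s5z.png',cv2.resize(a[100:280,330:450],None,fx=5,fy=5)[:,:][300:])"
```

```text
7.3 tcp [ 0.5951 -0.0662 -0.0053] jaw 18.74 ydir [-7.e-04  0.e+00 -1.e+00] grip 0.0621 F [ 0.3  0.4 -0.5] q [-0.31  0.64  0.43  1.9  -0.41  0.68  0.69]
```

View pics/s5z.png

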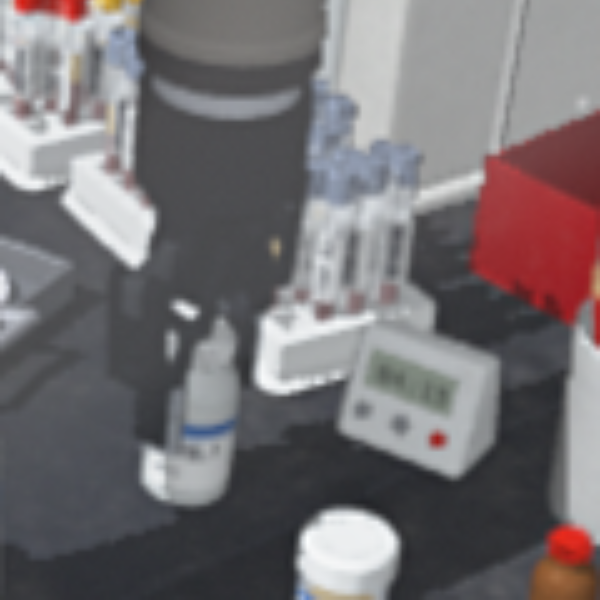

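Request:
send_rows --rows "0 0 0 0 0 0;0 0 0 0 0 0;0 0 0 0 0 0;0 0 0 0 0 0;0 0 0 0 0 0;0 0 0 0 0 0" --grip 0.03 --grip_force 35

```text
clock: 7.95
tcp_pos: [0.5955, -0.0664, -0.0045]
orientation: [-1.346, 0.965, -0.965]
contact_force: [-1.8, -0.6, 6.3]
grip_width: 0.0385
```

```bash
python3 st.py 6 scene; python3 -c "
import cv2
a=cv2.imread('pics/scene6.png');cv2.imwrite('pics/s6z.png',cv2.resize(a[190:270,330:410],None,fx=7.5,fy=7.5,interpolation=2))"
```

```text
7.95 tcp [ 0.5955 -0.0664 -0.0045] jaw 18.73 ydir [ 3.e-04  0.e+00 -1.e+00] grip 0.0385 F [-1.8 -0.6  6.3] q [-0.31  0.64  0.43  1.9  -0.41  0.68  0.69]
```

View pics/s6z.png

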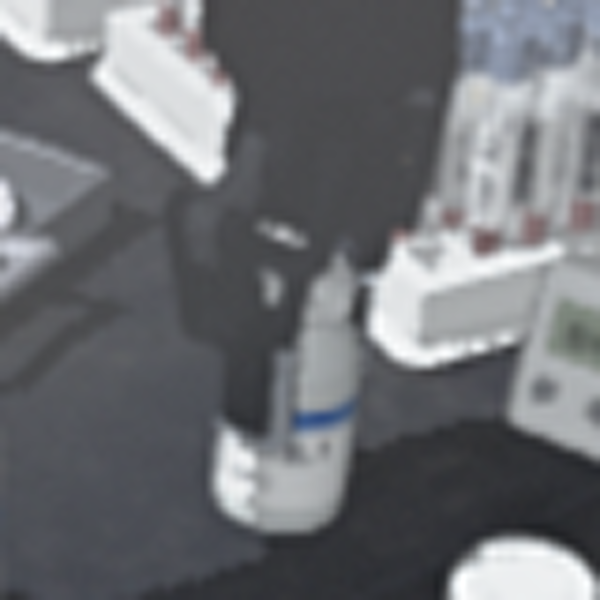

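Request:
send_rows --rows "0 0 0.005 0 0 0;0 0 0.01 0 0 0;0 0 0.015 0 0 0;0 0 0.015 0 0 0;0 0 0.015 0 0 0;0 0 0.01 0 0 0;-0.0005 0.0188 0 0 0 0;-0.0005 0.0188 0 0 0 0;-0.0005 0.0188 0 0 0 0;-0.0005 0.0188 0 0 0 0;-0.0005 0.0188 0 0 0 0;-0.0005 0.0188 0 0 0 0;-0.0005 0.0188 0 0 0 0;-0.0005 0.0188 0 0 0 0;-0.0005 0.0188 0 0 0 0;-0.0003 0.0186 0 0 0 0;0 0 0 0 0 0"

```text
clock: 9.7
tcp_pos: [0.5904, 0.1254, 0.0654]
orientation: [-1.347, 0.962, -0.96]
contact_force: [-0.2, 0.5, -1.2]
grip_width: 0.0388
```

```bash
python3 st.py 7 scene top; python3 -c "
import cv2
a=cv2.imread('pics/scene7.png');cv2.imwrite('pics/s7z.png',cv2.resize(a[120:270,220:400],None,fx=4,fy=4,interpolation=2))"
```

```text
9.7 tcp [0.5904 0.1254 0.0654] jaw 19.01 ydir [ 1.0e-04  1.9e-03 -1.0e+00] grip 0.0388 F [-0.2  0.5 -1.2] q [-0.67  0.55  0.48  1.86 -0.35  0.81  0.33]
```

View pics/s7z.png

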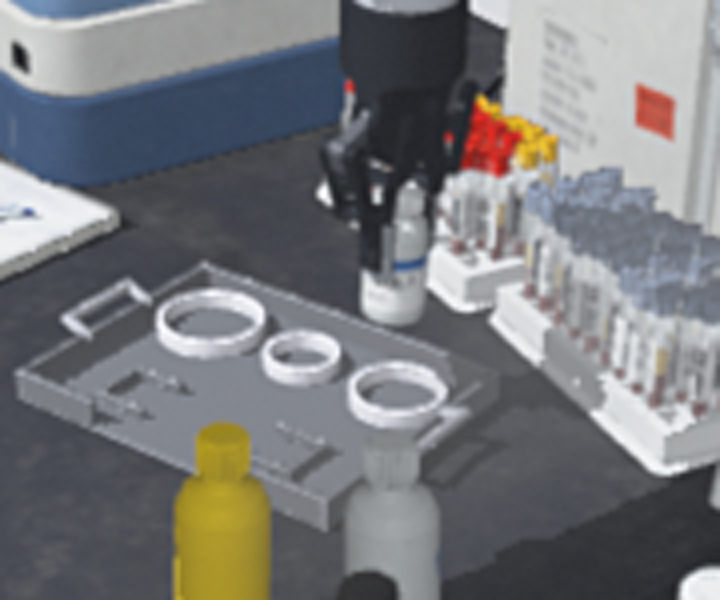

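View pics/top7.png

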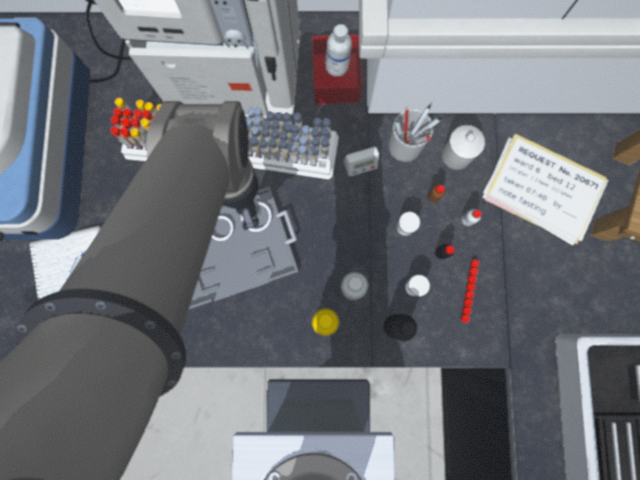

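```bash
cat > ov.py <<'E'
# ov.py img cam x y zbottom rad hcyl htop crop(x0 y0 w h) out
from h import *
import sys
img,cam_,x,y,zb,rad,hc,ht,x0,y0,w,hh,out=sys.argv[1:]
x,y,zb,rad,hc,ht=map(float,(x,y,zb,rad,hc,ht));x0,y0,w,hh=map(int,(x0,y0,w,hh))
s=min(800/w,600/hh)
b=cv2.resize(cv2.imread(img)[y0:y0+hh,x0:x0+w],None,fx=s,fy=s,interpolation=2)
for z,rr,c in((zb,rad,(255,255,0)),(zb+hc,rad,(255,255,0)),(zb+ht,.008,(0,0,255))):
    cv2.polylines(b,[((proj(cam_,circ((x,y),z,rr))-[x0,y0]+.5)*s).astype(int)],1,c)
cv2.imwrite(out,b)
E
python3 st.py 8 scene top
python3 ov.py pics/scene8.png scene .5904 .1216 .0699 .02 .06 .085 270 140 80 80 pics/s8z.png
python3 ov.py pics/top8.png top .5904 .1216 .0699 .02 .06 .085 210 170 80 60 pics/t8z.png
```

```text
9.8 tcp [0.5906 0.1214 0.0655] jaw 18.78 ydir [ 3.e-04 -3.e-04 -1.e+00] grip 0.0388 F [-0.  -0.2 -0.5] q [-0.67  0.55  0.49  1.87 -0.34  0.81  0.33]
```

View pics/s8z.png

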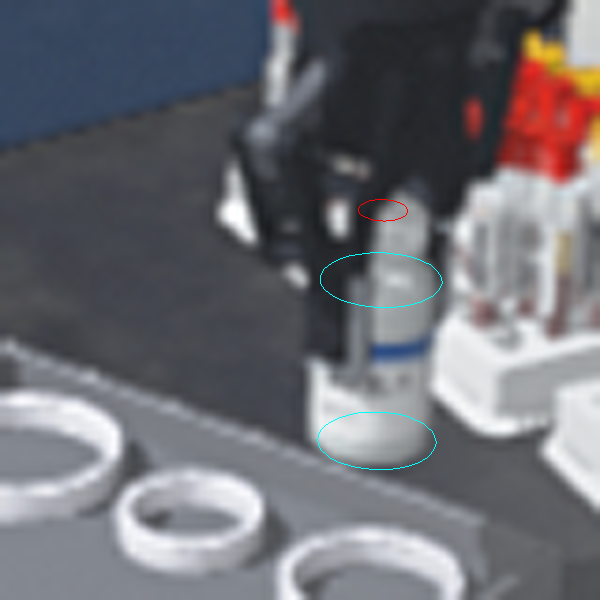

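View pics/t8z.png

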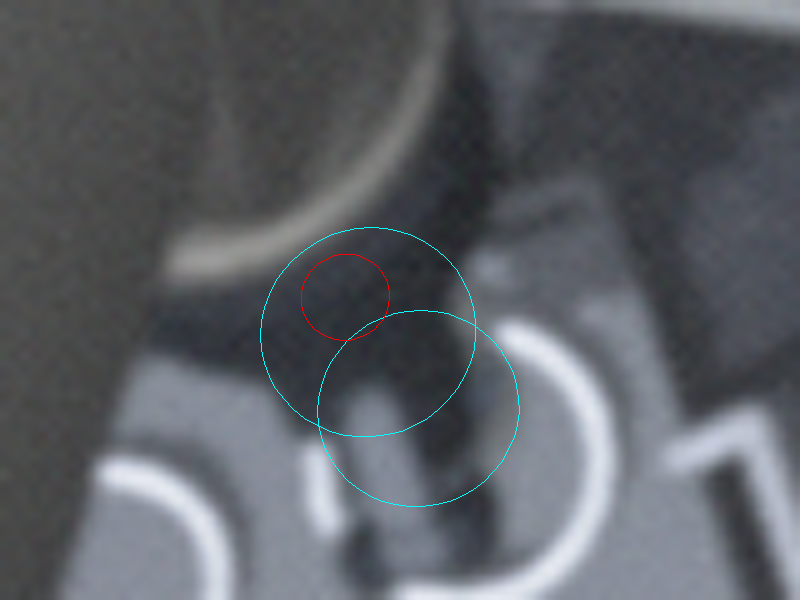

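Request:
send_rows --rows "0 0 -0.01 0 0 0;0 0 -0.01 0 0 0;0 0 -0.01 0 0 0;0 0 -0.008 0 0 0;0 0 -0.006 0 0 0;0 0 -0.004 0 0 0;0 0 0 0 0 0"

```text
clock: 10.6
tcp_pos: [0.5902, 0.1214, 0.0165]
orientation: [-1.347, 0.966, -0.965]
contact_force: [-0.1, 0.0, -0.8]
grip_width: 0.0382
```

```bash
python3 st.py 9 scene
python3 ov.py pics/scene9.png scene .5906 .1214 .022 .02 .06 .085 270 160 80 80 pics/s9z.png
```

```text
10.6 tcp [0.5902 0.1214 0.0165] jaw 18.74 ydir [-9.e-04 -3.e-04 -1.e+00] grip 0.0382 F [-0.1  0.  -0.8] q [-0.64  0.62  0.45  1.89 -0.39  0.72  0.36]
```

View pics/s9z.png

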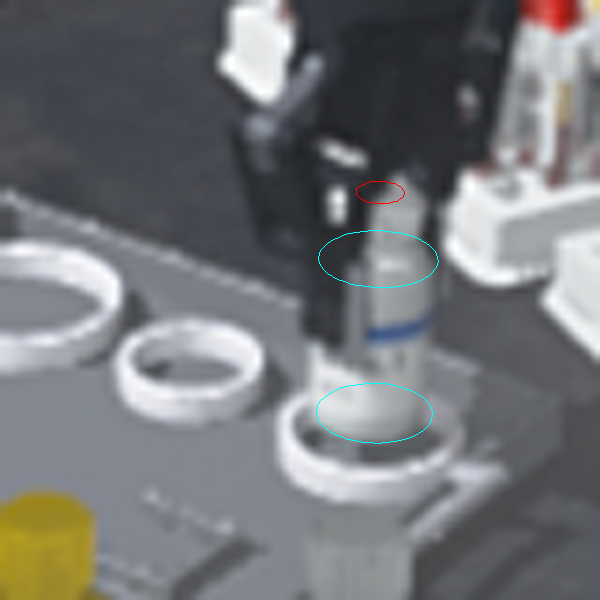

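Request:
send_rows --rows "0.0004 0 -0.006 0 0 0;0 0 -0.006 0 0 0;0 0 -0.003 0 0 0;0 0 -0.002 0 0 0;0 0 0 0 0 0;0 0 0 0 0 0"

```text
clock: 11.25
tcp_pos: [0.5911, 0.1215, 0.0002]
orientation: [-1.346, 0.965, -0.965]
contact_force: [-0.3, -0.5, -0.8]
grip_width: 0.0387
```

Release slowly, then look.

Request:
send_rows --rows "0 0 -0.001 0 0 0;0 0 0 0 0 0;0 0 0 0 0 0" --grip 0.044

```text
clock: 11.55
tcp_pos: [0.5911, 0.1216, -0.0008]
orientation: [-1.346, 0.965, -0.965]
contact_force: [0.1, -0.1, -0.2]
grip_width: 0.0439
```

Request:
send_rows --rows "0 0 0 0 0 0;0 0 0 0 0 0;0 0 0 0 0 0;0 0 0.01 0 0 0;0 0 0.02 0 0 0;0 0 0.02 0 0 0;0 0 0.02 0 0 0;0 0 0.02 0 0 0;0 0 0.02 0 0 0;0 0 0.02 0 0 0;0 0 0.01 0 0 0;0 0 0 0 0 0" --grip 0.062

```text
clock: 12.75
tcp_pos: [0.5921, 0.1217, 0.1409]
orientation: [-1.343, 0.963, -0.966]
contact_force: [-0.3, -0.0, 0.5]
grip_width: 0.0619
```

```bash
python3 st.py 10 scene top
python3 ov.py pics/scene10.png scene .5907 .1214 .004 .02 .06 .085 270 140 80 80 pics/s10z.png
```

```text
12.75 tcp [0.5921 0.1217 0.1409] jaw 18.73 ydir [ 0.003   0.0012 -1.    ] grip 0.0619 F [-0.3 -0.   0.5] q [-0.71  0.45  0.54  1.81 -0.28  0.95  0.28]
```

View pics/s10z.png

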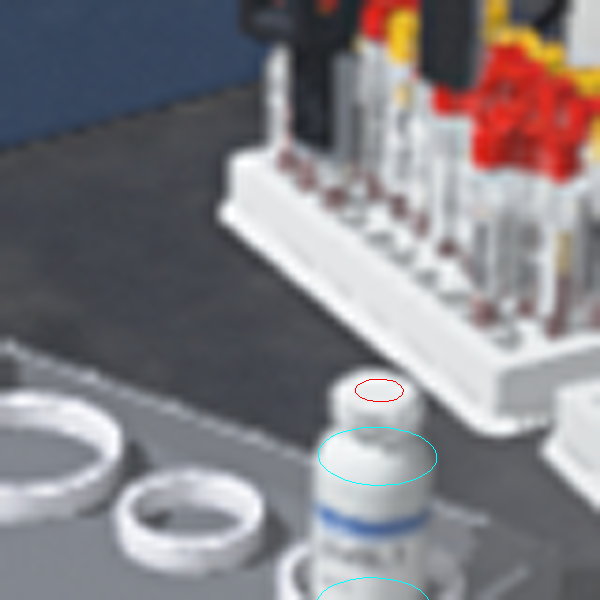

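Request:
send_rows --rows "-0.0004 -0.0223 0 0 0 0;-0.0004 -0.0223 0 0 0 0;-0.0004 -0.0223 0 0 0 0;-0.0004 -0.0223 0 0 0 0;-0.0004 -0.0223 0 0 0 0;-0.0004 -0.0223 0 0 0 0;-0.0004 -0.0223 0 0 0 0;-0.0004 -0.0223 0 0 0 0;-0.0004 -0.0223 0 0 0 0;-0.0004 -0.0223 0 0 0 0;-0.0004 -0.0223 0 0 0 0;-0.0004 -0.0223 0 0 0 0;-0.0004 -0.0223 0 0 0 0;-0.0004 -0.0223 0 0 0 0;-0.0004 -0.0223 0 0 0 0;-0.0004 -0.0223 0 0 0 0;-0.0004 -0.0223 0 0 0 0;-0.0004 -0.0223 0 0 0 0;-0.0004 -0.0223 0 0 0 0;0 0 0 0 0 0" --grip 0.052

```text
clock: 14.85
tcp_pos: [0.5813, -0.306, 0.1379]
orientation: [-1.347, 0.97, -0.968]
contact_force: [0.8, -1.1, -0.2]
grip_width: 0.0524
```

```bash
python3 st.py
```

```text
14.85 tcp [ 0.5813 -0.306   0.1379] jaw 18.45 ydir [-0.0024 -0.0018 -1.    ] grip 0.0524 F [ 0.8 -1.1 -0.2] q [-0.01  0.56  0.58  1.68 -0.34  1.01  1.  ]
```

Request:
send_rows --rows "0 -0.0115 0 0 0 0;0 -0.0114 0 0 0 0;0 0 -0.018 0 0 0.002;0 0 -0.018 0 0 0;0 0 -0.018 0 0 0;0 0 -0.018 0 0 0;0 0 -0.018 0 0 0;0 0 -0.014 0 0 0;0 0 0 0 0 0;0 0 0 0 0 0"

```text
clock: 15.85
tcp_pos: [0.5835, -0.3253, 0.0351]
orientation: [-1.347, 0.964, -0.963]
contact_force: [0.1, -0.2, 0.6]
grip_width: 0.0521
```

```bash
python3 st.py 11 scene top
python3 ov.py pics/scene11.png scene .5835 -.325 .0 .014 .04 .07 400 240 107 80 pics/s11z.png
python3 ov.py pics/top11.png top .5835 -.325 .0 .014 .04 .07 420 170 107 80 pics/t11z.png
```

```text
15.85 tcp [ 0.5835 -0.3253  0.0351] jaw 18.85 ydir [-2.e-04 -1.e-04 -1.e+00] grip 0.0521 F [ 0.1 -0.2  0.6] q [ 0.07  0.69  0.5   1.72 -0.42  0.84  1.09]
```

View pics/s11z.png

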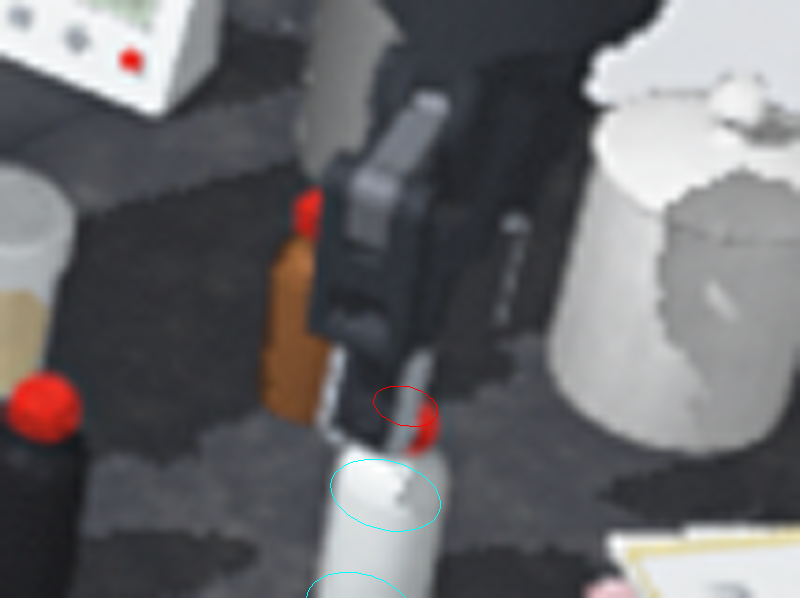

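View pics/t11z.png

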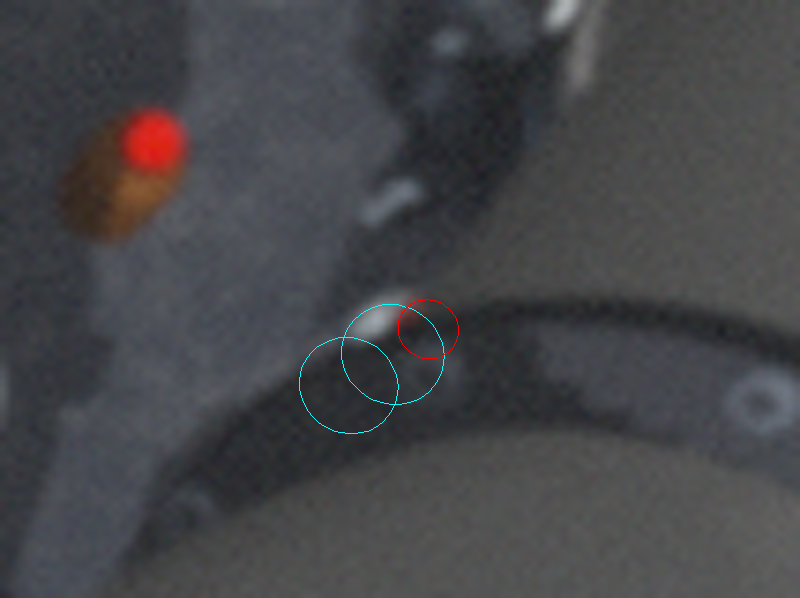

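Request:
send_rows --rows "0.001 -0.001 -0.012 0 0 0;0 0 -0.012 0 0 0;0 0 -0.01 0 0 0;0 0 -0.008 0 0 0;0 0 -0.007 0 0 0;0 0 -0.005 0 0 0;0 0 0 0 0 0;0 0 0 0 0 0"

```text
clock: 16.75
tcp_pos: [0.5845, -0.3262, -0.0188]
orientation: [-1.347, 0.963, -0.964]
contact_force: [0.7, 0.2, -0.4]
grip_width: 0.0519
```

```bash
python3 st.py 12 scene
python3 ov.py pics/scene12.png scene .5835 -.325 .0 .014 .04 .07 400 260 107 80 pics/s12z.png
```

```text
16.75 tcp [ 0.5845 -0.3262 -0.0188] jaw 18.85 ydir [ 2.e-04 -2.e-04 -1.e+00] grip 0.0519 F [ 0.7  0.2 -0.4] q [ 0.1   0.76  0.46  1.73 -0.46  0.76  1.12]
```

View pics/s12z.png

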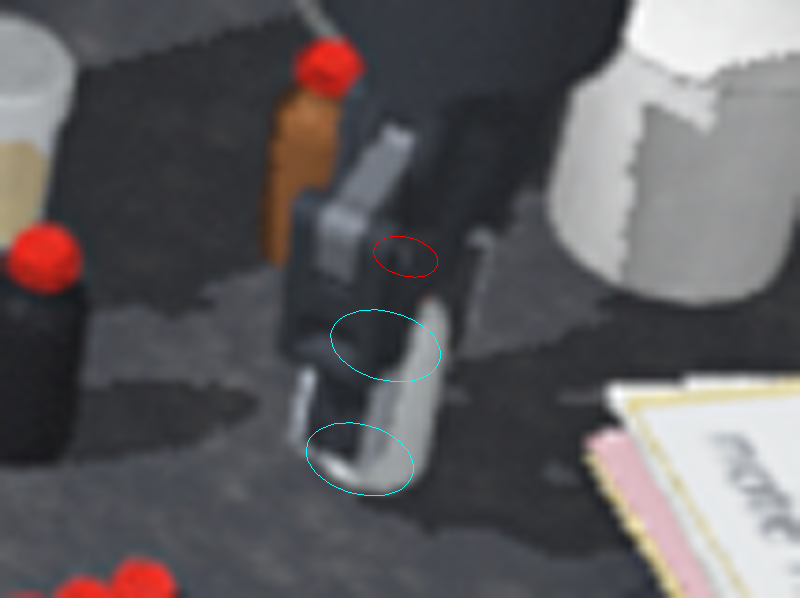

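```bash
python3 - <<'E'
from h import *
d=np.array([.947,.322]);e=np.array([-.322,.947])
for z in (0,.01,.02,.03):
    q=[np.r_[np.array([.5845,-.3262])-a*d+w*e,z] for a,w in((.026,-.011),(.036,-.011),(.036,.011),(.026,.011))]
    print(z,((proj("scene",q)-[400,260]+.5)*7.477).astype(int).tolist())
E
```

```text
0 [[365, 533], [350, 555], [271, 519], [287, 497]]
0.01 [[372, 505], [356, 527], [277, 491], [293, 469]]
0.02 [[378, 476], [363, 498], [283, 462], [299, 441]]
0.03 [[385, 447], [370, 469], [289, 434], [305, 412]]
```

Request:
send_rows --rows "0 0 -0.005 0 0 0;0 0 0 0 0 0"

```text
clock: 17.0
tcp_pos: [0.5842, -0.3258, -0.0242]
orientation: [-1.347, 0.964, -0.963]
contact_force: [-0.0, 0.4, -0.1]
grip_width: 0.0522
```

Request:
send_rows --rows "0 0 0 0 0 0;0 0 0 0 0 0;0 0 0 0 0 0;0 0 0 0 0 0;0 0 0 0 0 0;0 0 0 0 0 0" --grip 0.018 --grip_force 30

```text
clock: 17.6
tcp_pos: [0.5845, -0.3261, -0.0238]
orientation: [-1.347, 0.963, -0.964]
contact_force: [-0.2, 1.2, 2.0]
grip_width: 0.0268
```

```bash
python3 st.py 13 scene
python3 ov.py pics/scene13.png scene .5835 -.325 .0 .014 .04 .07 400 260 107 80 pics/s13z.png
```

```text
17.6 tcp [ 0.5845 -0.3261 -0.0238] jaw 18.85 ydir [ 2.e-04 -0.e+00 -1.e+00] grip 0.0268 F [-0.2  1.2  2. ] q [ 0.1   0.77  0.46  1.73 -0.47  0.75  1.12]
```

View pics/s13z.png

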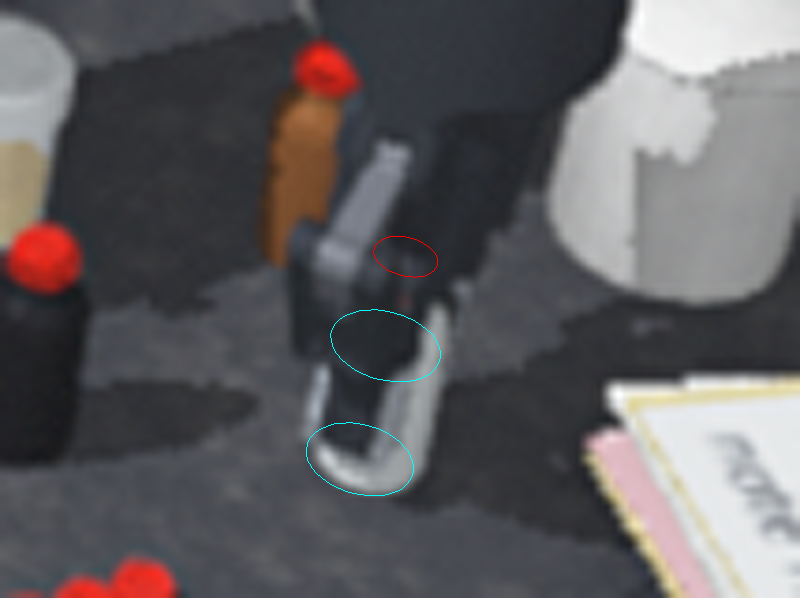

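Request:
send_rows --rows "0 0 0.006 0 0 0;0 0 0.012 0 0 0;0 0 0.018 0 0 0;0 0 0.018 0 0 0;0 0 0.018 0 0 0;0 0 0.018 0 0 0;0 0 0.018 0 0 0;0 0 0.016 0 0 0;-0.0004 0.01 0 0 0 0;-0.0008 0.02 0 0 0 0;-0.0008 0.02 0 0 0 0;-0.0008 0.02 0 0 0 0;-0.0008 0.02 0 0 0 0;-0.0008 0.02 0 0 0 0;-0.0008 0.02 0 0 0 0;-0.0008 0.02 0 0 0 0;-0.0008 0.02 0 0 0 0;-0.0008 0.02 0 0 0 0;-0.0008 0.02 0 0 0 0;-0.0008 0.02 0 0 0 0"

```text
clock: 19.65
tcp_pos: [0.5743, -0.0942, 0.0995]
orientation: [-1.348, 0.964, -0.962]
contact_force: [-0.3, -0.3, -0.5]
grip_width: 0.027
```

Request:
send_rows --rows "-0.0007 0.02 0 0 0 0;-0.0007 0.02 0 0 0 0;-0.0007 0.02 0 0 0 0;-0.0007 0.02 0 0 0 0;-0.0007 0.02 0 0 0 0;-0.0007 0.02 0 0 0 0;-0.0007 0.02 0 0 0 0;-0.0007 0.02 0 0 0 0;-0.0007 0.02 0 0 0 0;-0.0007 0.02 0 0 0 0;-0.0007 0.02 0 0 0 0;-0.0007 0.02 0 0 0 0;-0.0007 0.02 0 0 0 0;-0.0005 0.0204 0 0 0 0;0 0.01 0 0 0 0;0 0 0 0 0 0;0 0 0 0 0 0;0 0 0 0 0 0"

```text
clock: 21.45
tcp_pos: [0.5656, 0.1927, 0.1001]
orientation: [-1.347, 0.965, -0.965]
contact_force: [0.5, -0.5, 0.1]
grip_width: 0.0264
```

```bash
python3 st.py 14 scene
python3 ov.py pics/scene14.png scene .5657 .1943 .124 .014 .04 .07 240 120 107 80 pics/s14z.png
```

```text
21.45 tcp [0.5656 0.1927 0.1001] jaw 18.74 ydir [-1.e-04 -7.e-04 -1.e+00] grip 0.0264 F [ 0.5 -0.5  0.1] q [-0.83  0.5   0.54  1.86 -0.33  0.87  0.19]
```

View pics/s14z.png

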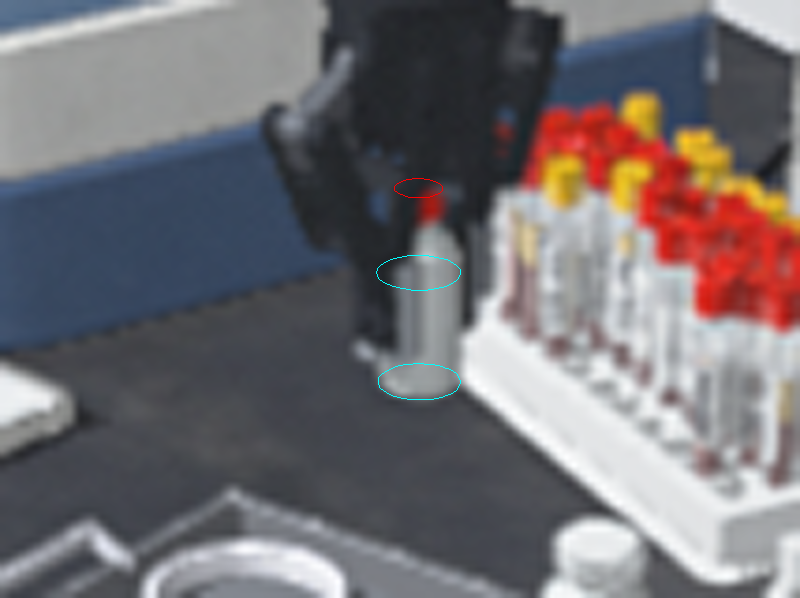

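Request:
send_rows --rows "0 0.001 -0.01 0 0 0;0 0 -0.016 0 0 0;0 0 -0.016 0 0 0;0 0 -0.016 0 0 0;0 0 -0.014 0 0 0;0 0 -0.012 0 0 0;0 0 -0.01 0 0 0;0 0 -0.008 0 0 0;0 0 0 0 0 0;0 0 0 0 0 0"

```text
clock: 22.5
tcp_pos: [0.5659, 0.1953, -0.0017]
orientation: [-1.347, 0.963, -0.964]
contact_force: [0.9, 0.3, -0.5]
grip_width: 0.027
```

```bash
python3 st.py 15 scene
python3 ov.py pics/scene15.png scene .5657 .1943 .022 .014 .04 .07 240 160 107 80 pics/s15z.png
```

```text
22.5 tcp [ 0.5659  0.1953 -0.0017] jaw 18.85 ydir [ 4.e-04  1.e-04 -1.e+00] grip 0.027 F [ 0.9  0.3 -0.5] q [-0.77  0.64  0.45  1.91 -0.42  0.69  0.26]
```

View pics/s15z.png

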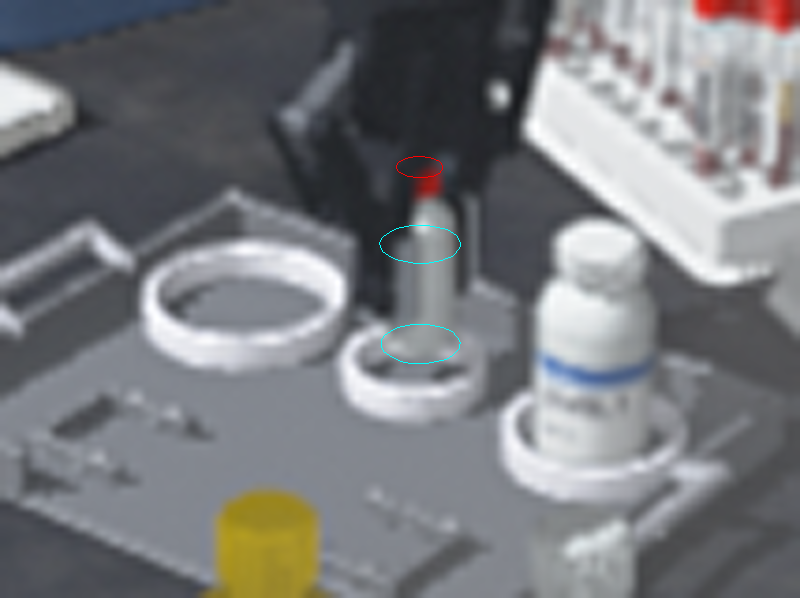

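Request:
send_rows --rows "0 -0.0007 -0.006 0 0 0;0 0 -0.005 0 0 0;0 0 -0.004 0 0 0;0 0 -0.0025 0 0 0;0 0 0 0 0 0;0 0 0 0 0 0"

```text
clock: 23.15
tcp_pos: [0.5657, 0.1946, -0.0195]
orientation: [-1.347, 0.964, -0.964]
contact_force: [-0.8, -0.6, -0.2]
grip_width: 0.0268
```

Request:
send_rows --rows "0 0 0 0 0 0;0 0 0 0 0 0;0 0 0 0 0 0" --grip 0.032

```text
clock: 23.45
tcp_pos: [0.5657, 0.1947, -0.0194]
orientation: [-1.347, 0.963, -0.963]
contact_force: [0.1, 0.2, -0.2]
grip_width: 0.0318
```

Request:
send_rows --rows "0 0 0 0 0 0;0 0 0 0 0 0;0 0 0.01 0 0 0;0 0 0.018 0 0 0;0 0 0.02 0 0 0;0 0 0.02 0 0 0;0 0 0.02 0 0 0;0 0 0.02 0 0 0;0 0 0.02 0 0 0;0 0 0.02 0 0 0;0 0 0.02 0 0 0;0 0 0.02 0 0 0;0 0 0.01 0 0 0;0 0 0 0 0 0" --grip 0.05

```text
clock: 24.85
tcp_pos: [0.5665, 0.1949, 0.1804]
orientation: [-1.344, 0.962, -0.964]
contact_force: [0.2, 0.3, -0.1]
grip_width: 0.0502
```

```bash
python3 st.py 16 scene
python3 ov.py pics/scene16.png scene .5657 .1943 .004 .014 .04 .07 240 160 107 80 pics/s16z.png
```

```text
24.85 tcp [0.5665 0.1949 0.1804] jaw 18.84 ydir [ 0.0027  0.0017 -1.    ] grip 0.0502 F [ 0.2  0.3 -0.1] q [-0.88  0.41  0.59  1.79 -0.26  1.02  0.14]
```

View pics/s16z.png

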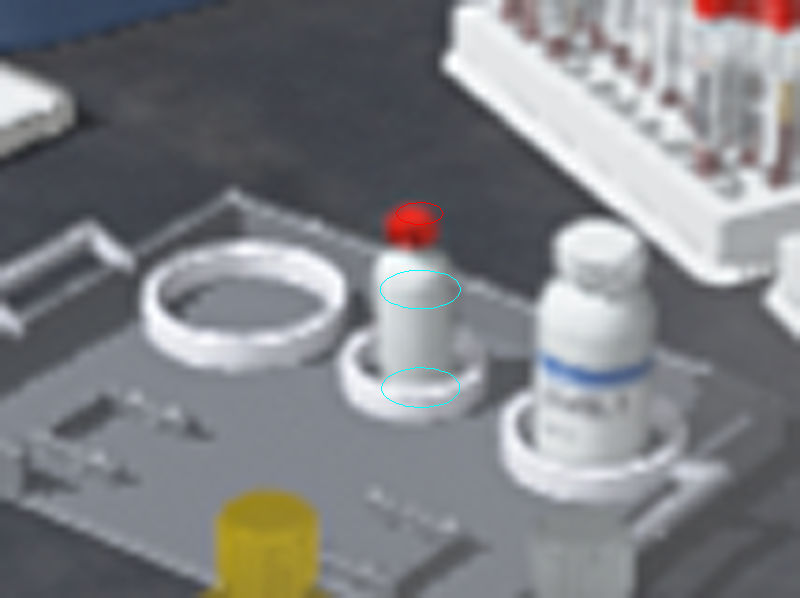

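Request:
send_rows --rows "-0.008 -0.0172 0 0 0 0;-0.008 -0.0172 0 0 0 0;-0.008 -0.0172 0 0 0 0;-0.008 -0.0172 0 0 0 0;-0.008 -0.0172 0 0 0 0;-0.008 -0.0172 0 0 0 0;-0.008 -0.0172 0 0 0 0;-0.008 -0.0172 0 0 0 0;-0.008 -0.0172 0 0 0 0;-0.008 -0.0172 0 0 0 0;-0.008 -0.0172 0 0 0 0;-0.008 -0.0172 0 0 0 0;-0.008 -0.0172 0 0 0 0;-0.008 -0.0172 0 0 0 0;-0.008 -0.0172 0 0 0 0;-0.0062 -0.0175 0 0 0 0;0 0 0 0 0 0;0 0 0 0 0 0;0 0 0 0 0 0" --grip 0.072

```text
clock: 26.8
tcp_pos: [0.4397, -0.0803, 0.1786]
orientation: [-1.347, 0.963, -0.963]
contact_force: [0.4, -0.6, -0.0]
grip_width: 0.072
```

```bash
python3 st.py
```

```text
26.8 tcp [ 0.4397 -0.0803  0.1786] jaw 18.91 ydir [ 2.e-04  1.e-04 -1.e+00] grip 0.072 F [ 0.4 -0.6 -0. ] q [-0.64  0.12  0.75  2.13 -0.1   0.93  0.5 ]
```

Request:
send_rows --rows "0 -0.0007 -0.012 0 0 0;0 0 -0.016 0 0 0;0 0 -0.016 0 0 0;0 0 -0.016 0 0 0;0 0 -0.016 0 0 0;0 0 -0.014 0 0 0;0 0 -0.01 0 0 0;0 0 0 0 0 0;0 0 0 0 0 0"

```text
clock: 27.7
tcp_pos: [0.4394, -0.0816, 0.0785]
orientation: [-1.348, 0.964, -0.963]
contact_force: [-0.0, -0.2, -0.1]
grip_width: 0.0723
```

```bash
python3 st.py 17 scene top
python3 ov.py pics/scene17.png scene .4395 -.081 .0 .025 .085 .135 260 190 120 110 pics/s17z.png
python3 ov.py pics/top17.png top .4395 -.081 0 .025 .085 .135 300 220 120 90 pics/t17z.png
```

```text
27.7 tcp [ 0.4394 -0.0816  0.0785] jaw 18.86 ydir [-4.e-04 -4.e-04 -1.e+00] grip 0.0723 F [-0.  -0.2 -0.1] q [-0.52  0.32  0.67  2.22 -0.31  0.69  0.69]
```

View pics/s17z.png

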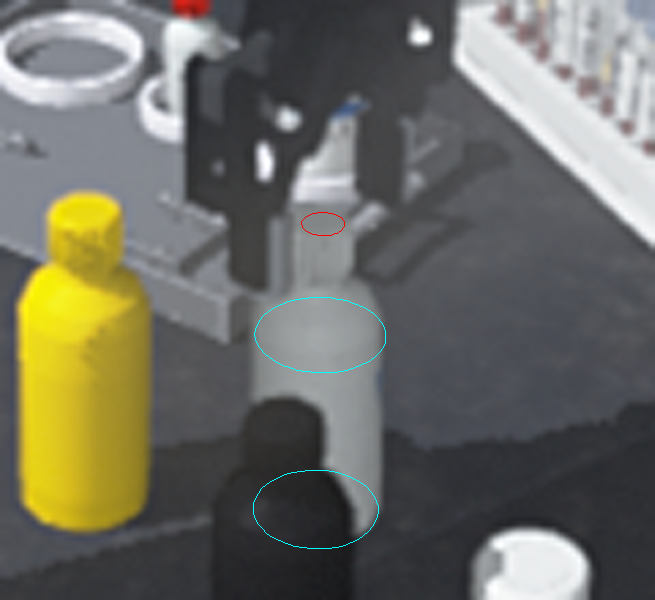

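View pics/t17z.png

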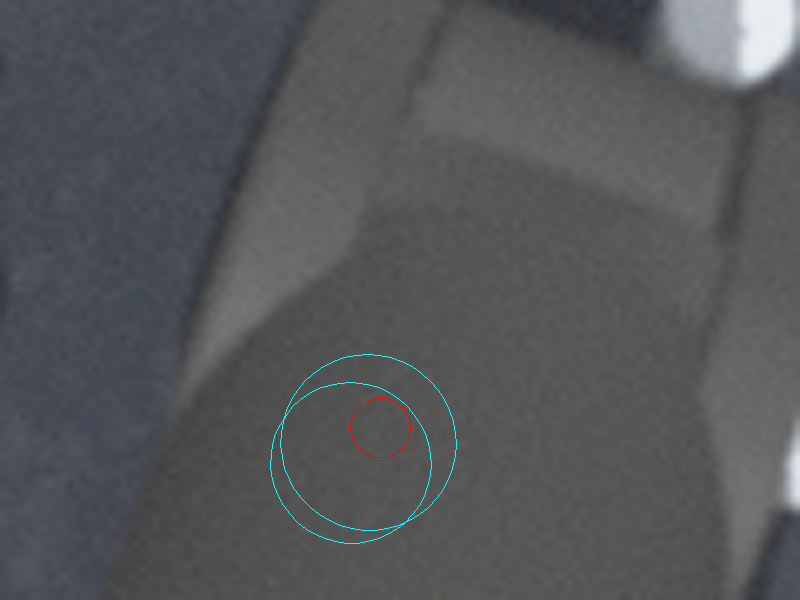

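Request:
send_rows --rows "0 0 -0.01 0 0 0;0 0 -0.01 0 0 0;0 0 -0.008 0 0 0;0 0 -0.006 0 0 0;0 0 -0.005 0 0 0;0 0 -0.004 0 0 0;0 0 0 0 0 0;0 0 0 0 0 0"

```text
clock: 28.6
tcp_pos: [0.4395, -0.0817, 0.0357]
orientation: [-1.347, 0.964, -0.964]
contact_force: [-0.6, 1.1, -0.5]
grip_width: 0.0724
```

```bash
python3 st.py 18 scene
python3 ov.py pics/scene18.png scene .4395 -.081 .0 .025 .085 .135 260 190 120 110 pics/s18z.png
```

```text
28.6 tcp [ 0.4395 -0.0817  0.0357] jaw 18.84 ydir [ 1.e-04 -0.e+00 -1.e+00] grip 0.0724 F [-0.6  1.1 -0.5] q [-0.45  0.4   0.6   2.25 -0.4   0.6   0.78]
```

View pics/s18z.png

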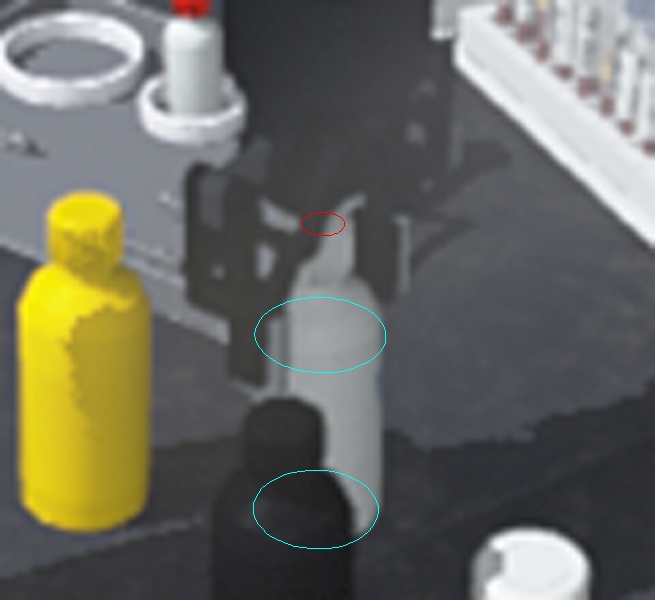

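Request:
send_rows --rows "0 0 -0.002 0 0 0;0 0 -0.002 0 0 0;0 0 0 0 0 0"

```text
clock: 28.95
tcp_pos: [0.4393, -0.0815, 0.0315]
orientation: [-1.347, 0.964, -0.963]
contact_force: [-0.5, 0.8, -0.4]
grip_width: 0.0719
```

Request:
send_rows --rows "0 0 0 0 0 0;0 0 0 0 0 0;0 0 0 0 0 0;0 0 0 0 0 0;0 0 0 0 0 0;0 0 0 0 0 0" --grip 0.04 --grip_force 45

```text
clock: 29.55
tcp_pos: [0.4396, -0.0816, 0.0319]
orientation: [-1.347, 0.963, -0.964]
contact_force: [-1.7, -0.1, 5.8]
grip_width: 0.0479
```

```bash
python3 st.py 19 scene
python3 ov.py pics/scene19.png scene .4395 -.081 .0 .025 .085 .135 260 190 120 110 pics/s19z.png
```

```text
29.55 tcp [ 0.4396 -0.0816  0.0319] jaw 18.84 ydir [ 3.e-04  2.e-04 -1.e+00] grip 0.0479 F [-1.7 -0.1  5.8] q [-0.44  0.41  0.59  2.25 -0.41  0.59  0.79]
```

View pics/s19z.png

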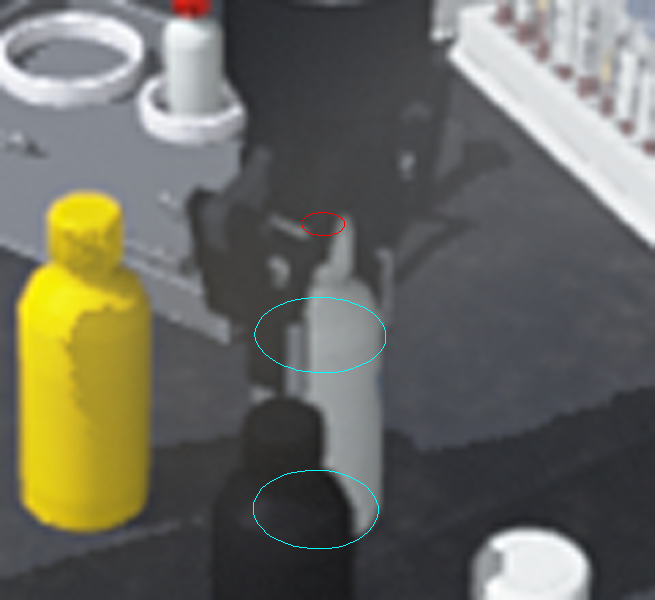

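Request:
send_rows --rows "0 0 0.005 0 0 0;0 0 0.01 0 0 0;0 0 0.016 0 0 0;0 0 0.016 0 0 0;0 0 0.018 0 0 0;0 0 0.018 0 0 0;0 0 0.018 0 0 0;0 0 0.018 0 0 0;0 0 0.018 0 0 0;0 0 0.012 0 0 0;0 0 0.006 0 0 0;0 0 0 0 0 0"

```text
clock: 30.8
tcp_pos: [0.4397, -0.0815, 0.1872]
orientation: [-1.346, 0.963, -0.964]
contact_force: [-0.4, 0.5, -1.8]
grip_width: 0.0476
```

```bash
python3 st.py 20 scene
```

```text
30.8 tcp [ 0.4397 -0.0815  0.1872] jaw 18.86 ydir [ 1.3e-03  6.0e-04 -1.0e+00] grip 0.0476 F [-0.4  0.5 -1.8] q [-0.66  0.1   0.77  2.12 -0.09  0.95  0.49]
```

View pics/scene20.png

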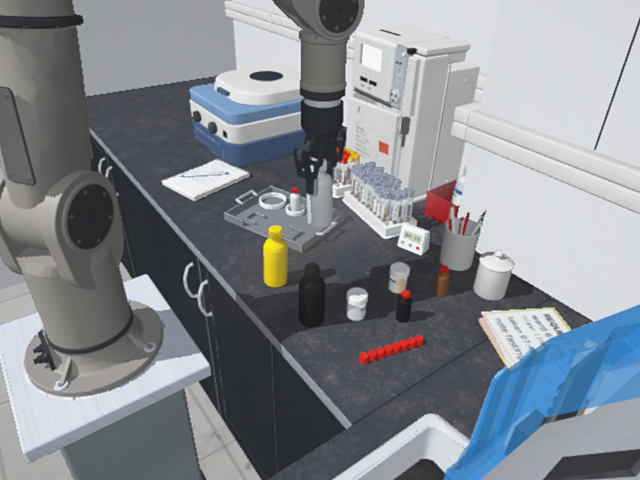

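Large bottle is lifted upright (about (320,200)). Move to the large well: dx +0.101, dy +0.3497.

Request:
send_rows --rows "0.003 0.01 0 0 0 0;0.005 0.0177 0 0 0 0;0.0055 0.019 0 0 0 0;0.0055 0.019 0 0 0 0;0.0055 0.019 0 0 0 0;0.0055 0.019 0 0 0 0;0.0055 0.019 0 0 0 0;0.0055 0.019 0 0 0 0;0.0055 0.019 0 0 0 0;0.0055 0.019 0 0 0 0;0.0055 0.019 0 0 0 0;0.0055 0.019 0 0 0 0;0.0055 0.019 0 0 0 0;0.0055 0.019 0 0 0 0;0.0055 0.019 0 0 0 0;0.0055 0.019 0 0 0 0;0.0055 0.019 0 0 0 0;0.005 0.018 0 0 0 0;0.0055 0.019 0 0 0 0;0 0 0 0 0 0"

```text
clock: 32.85
tcp_pos: [0.5406, 0.2723, 0.1863]
orientation: [-1.348, 0.961, -0.96]
contact_force: [-0.1, 1.2, -0.4]
grip_width: 0.0477
```

Request:
send_rows --rows "0 0 -0.01 0 0 0;0 0 -0.016 0 0 0;0 0 -0.016 0 0 0;0 0 -0.016 0 0 0;0 0 -0.016 0 0 0;0 0 -0.016 0 0 0;0 0 -0.014 0 0 0;0 0 -0.01 0 0 0;0 0 -0.006 0 0 0;0 0 0 0 0 0;0 0 0 0 0 0"

```text
clock: 33.95
tcp_pos: [0.5408, 0.2682, 0.067]
orientation: [-1.346, 0.963, -0.964]
contact_force: [0.1, 0.6, -1.4]
grip_width: 0.048
```

```bash
python3 st.py 21 scene
python3 ov.py pics/scene21.png scene .5406 .2682 .035 .025 .085 .135 220 110 147 110 pics/s21z.png
```

```text
33.95 tcp [0.5408 0.2682 0.067 ] jaw 18.84 ydir [ 7.e-04  3.e-04 -1.e+00] grip 0.048 F [ 0.1  0.6 -1.4] q [-0.93  0.55  0.49  1.86 -0.35  0.81  0.07]
```

View pics/s21z.png

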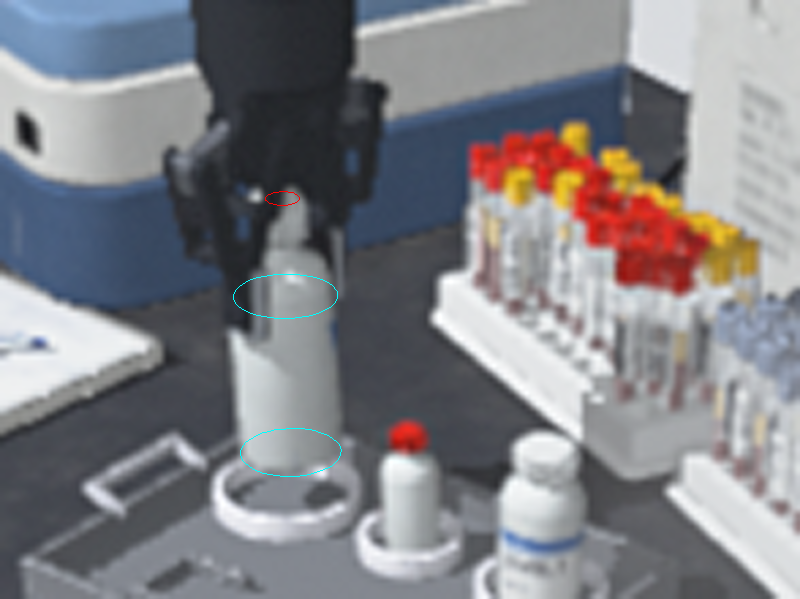

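Request:
send_rows --rows "0 0 -0.008 0 0 0;0 0 -0.008 0 0 0;0 0 -0.006 0 0 0;0 0 -0.005 0 0 0;0 0 -0.003 0 0 0;0 0 -0.001 0 0 0;0 0 0 0 0 0;0 0 0 0 0 0"

```text
clock: 34.8
tcp_pos: [0.5402, 0.268, 0.036]
orientation: [-1.347, 0.964, -0.963]
contact_force: [-3.0, -1.3, 5.6]
grip_width: 0.0479
```

```bash
python3 st.py 22 scene
python3 ov.py pics/scene22.png scene .5406 .2682 .004 .025 .085 .135 220 110 147 110 pics/s22z.png
```

```text
34.8 tcp [0.5402 0.268  0.036 ] jaw 18.84 ydir [-7.e-04  1.e-04 -1.e+00] grip 0.0479 F [-3.  -1.3  5.6] q [-0.91  0.59  0.47  1.88 -0.38  0.76  0.1 ]
```

View pics/s22z.png

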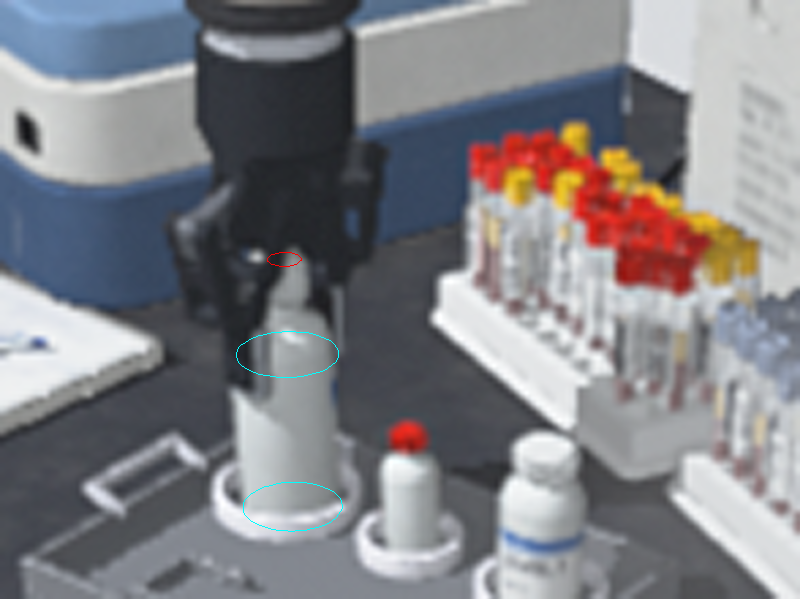

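Request:
send_rows --rows "0 0 0 0 0 0;0 0 0 0 0 0;0 0 0 0 0 0" --grip 0.054

```text
clock: 35.15
tcp_pos: [0.5406, 0.2682, 0.0355]
orientation: [-1.347, 0.963, -0.964]
contact_force: [-0.6, -0.4, 0.7]
grip_width: 0.0537
```

Request:
send_rows --rows "0 0 0 0 0 0;0 0 0 0 0 0;0 0 0 0 0 0;0 0 0.006 0 0 0;0 0 0.012 0 0 0;0 0 0.018 0 0 0;0 0 0.02 0 0 0;0 0 0.02 0 0 0;0 0 0.02 0 0 0;0 0 0.02 0 0 0;0 0 0.02 0 0 0;0 0 0.014 0 0 0;0 0 0 0 0 0" --grip 0.075

```text
clock: 36.45
tcp_pos: [0.5418, 0.2687, 0.1883]
orientation: [-1.343, 0.962, -0.964]
contact_force: [0.9, 0.6, -0.8]
grip_width: 0.0751
```

```bash
python3 st.py 23 scene
python3 ov.py pics/scene23.png scene .5406 .2682 .004 .025 .085 .135 220 110 147 110 pics/s23z.png
```

```text
36.45 tcp [0.5418 0.2687 0.1883] jaw 18.84 ydir [ 0.0036  0.0027 -1.    ] grip 0.0751 F [ 0.9  0.6 -0.8] q [-0.99  0.4   0.57  1.77 -0.25  1.04 -0.01]
```

View pics/s23z.png

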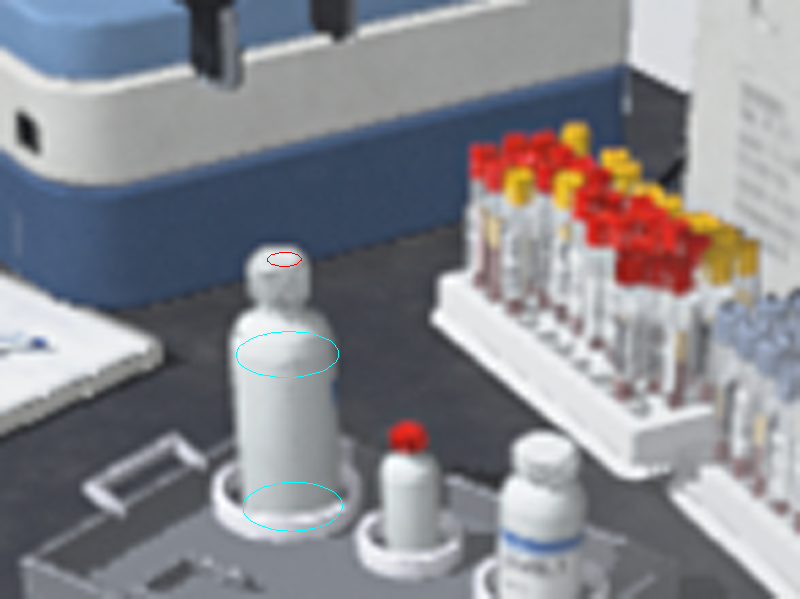

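Request:
send_rows --rows "-0.0035 -0.0196 0 0 0 0.0341;-0.0035 -0.0196 0 0 0 0.0341;-0.0035 -0.0196 0 0 0 0.0341;-0.0035 -0.0196 0 0 0 0.0341;-0.0035 -0.0196 0 0 0 0.0341;-0.0035 -0.0196 0 0 0 0.0341;-0.0035 -0.0196 0 0 0 0.0341;-0.0035 -0.0196 0 0 0 0.0341;-0.0035 -0.0196 0 0 0 0.0341;-0.0035 -0.0196 0 0 0 0.0341;-0.0035 -0.0196 0 0 0 0.0341;-0.0035 -0.0196 0 0 0 0.0341;-0.0035 -0.0196 0 0 0 0.0341;-0.0035 -0.0196 0 0 0 0.0341;-0.0035 -0.0196 0 0 0 0.0341" --grip 0.05

```text
clock: 38.0
tcp_pos: [0.4868, -0.0266, 0.1846]
orientation: [-1.496, 0.572, -0.569]
contact_force: [0.8, 0.2, 0.5]
grip_width: 0.05
```

Request:
send_rows --rows "-0.0035 -0.0196 0 0 0 0.0341;-0.0035 -0.0196 0 0 0 0.0341;-0.0035 -0.0196 0 0 0 0.0341;-0.0035 -0.0196 0 0 0 0.0341;-0.0035 -0.0196 0 0 0 0.0341;-0.0035 -0.0196 0 0 0 0.0341;-0.0035 -0.0196 0 0 0 0.0341;-0.0035 -0.0196 0 0 0 0.0341;-0.0035 -0.0196 0 0 0 0.0341;-0.0035 -0.0196 0 0 0 0.0341;-0.0035 -0.0196 0 0 0 0.0341;-0.0035 -0.0196 0 0 0 0.0341;-0.0035 -0.0196 0 0 0 0.0341;-0.0035 -0.0196 0 0 0 0.0341;-0.0035 -0.0196 0 0 0 0.0341;0 0 0 0 0 0;0 0 0 0 0 0"

```text
clock: 39.7
tcp_pos: [0.4348, -0.3194, 0.1847]
orientation: [-1.563, 0.174, -0.172]
contact_force: [-0.4, 0.5, -0.5]
grip_width: 0.0502
```

```bash
python3 st.py
```

```text
39.7 tcp [ 0.4348 -0.3194  0.1847] jaw 77.38 ydir [-1.7e-03  9.0e-04 -1.0e+00] grip 0.0502 F [-0.4  0.5 -0.5] q [-0.02  0.3   0.66  1.92 -0.22  0.99  2.09]
```

Request:
send_rows --rows "0.0002 -0.0014 -0.015 0 0 0;0 0 -0.018 0 0 0;0 0 -0.018 0 0 0;0 0 -0.018 0 0 0;0 0 -0.018 0 0 0;0 0 -0.018 0 0 0;0 0 -0.018 0 0 0;0 0 -0.018 0 0 0;0 0 -0.018 0 0 0;0 0 -0.016 0 0 0;0 0 -0.012 0 0 0;0 0 -0.007 0 0 0;0 0 0 0 0 0;0 0 0 0 0 0"

```text
clock: 41.1
tcp_pos: [0.4359, -0.3213, -0.0081]
orientation: [-1.564, 0.171, -0.172]
contact_force: [0.1, -0.1, -0.8]
grip_width: 0.0499
```

```bash
python3 st.py 24 scene top
python3 - <<'E'
from h import *
x0,y0,w,h=340,270,107,80;s=7.477
b=cv2.resize(cv2.imread("pics/scene24.png")[y0:y0+h,x0:x0+w],None,fx=s,fy=s,interpolation=2)
a=np.radians(77.4);d=np.array([np.cos(a),np.sin(a)]);e=np.array([-d[1],d[0]]);c=np.array([.435,-.321])
for z,col in((.01,(0,255,0)),(.03,(255,255,0))):
  for t in(-1,1):
    q=[np.r_[c+t*k*d+m*e,z] for k,m in((.025,-.011),(.035,-.011),(.035,.011),(.025,.011))]
    cv2.polylines(b,[((proj("scene",q)-[x0,y0]+.5)*s).astype(int)],1,col)
q=[np.r_[c+k*d+m*e,.015] for k,m in((.009,-.066),(-.009,-.066),(-.009,.066),(.009,.066))]
cv2.polylines(b,[((proj("scene",q)-[x0,y0]+.5)*s).astype(int)],1,(255,0,255))
cv2.imwrite("pics/s24z.png",b)
E
```

```text
41.1 tcp [ 0.4359 -0.3213 -0.0081] jaw 77.47 ydir [ 4.e-04 -2.e-04 -1.e+00] grip 0.0499 F [ 0.1 -0.1 -0.8] q [ 0.15  0.59  0.47  2.05 -0.46  0.61  2.3 ]
```

View pics/s24z.png

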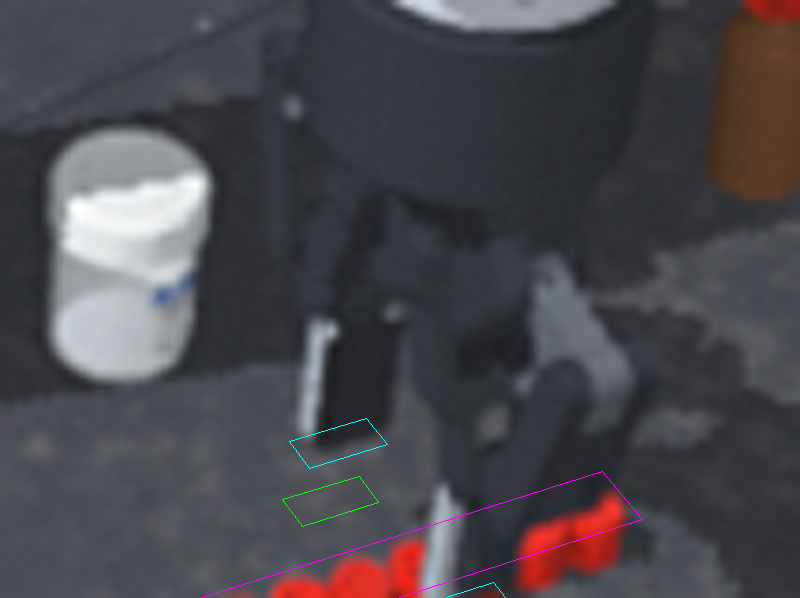

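View pics/top24.png

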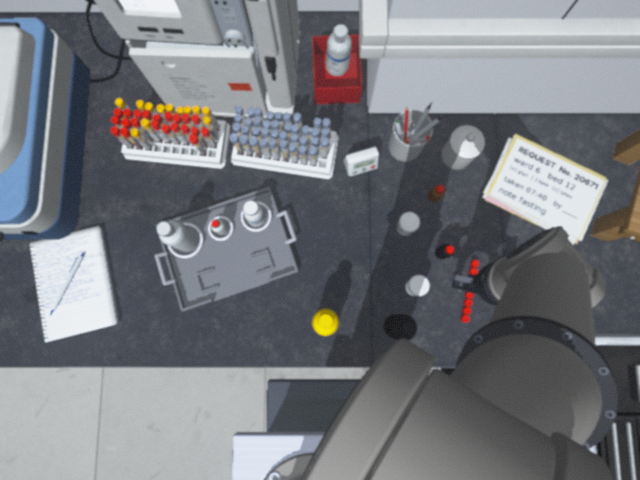

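Request:
send_rows --rows "-0.0006 0 -0.008 0 0 0;0 0 -0.006 0 0 0;0 0 -0.005 0 0 0;0 0 -0.003 0 0 0;0 0 -0.002 0 0 0;0 0 0 0 0 0;0 0 0 0 0 0"

```text
clock: 41.9
tcp_pos: [0.435, -0.3214, -0.0324]
orientation: [-1.564, 0.172, -0.172]
contact_force: [0.5, -0.4, 0.6]
grip_width: 0.0498
```

```bash
python3 st.py 25 scene
python3 - <<'E'
import cv2
x0,y0,w,h=340,280,107,80;s=7.477
cv2.imwrite("pics/s25z.png",cv2.resize(cv2.imread("pics/scene25.png")[y0:y0+h,x0:x0+w],None,fx=s,fy=s,interpolation=2))
E
```

```text
41.9 tcp [ 0.435  -0.3214 -0.0324] jaw 77.46 ydir [ 0.e+00 -1.e-04 -1.e+00] grip 0.0498 F [ 0.5 -0.4  0.6] q [ 0.18  0.63  0.44  2.05 -0.49  0.56  2.32]
```

View pics/s25z.png

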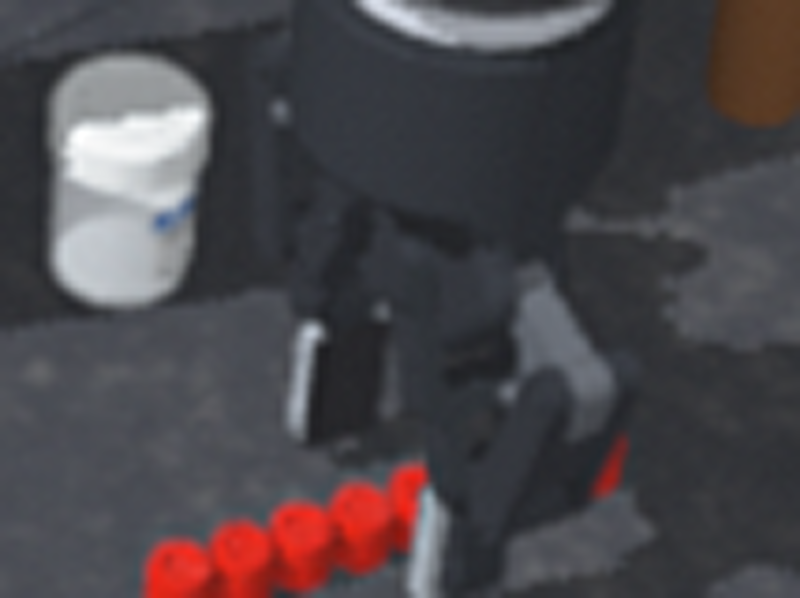

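Request:
send_rows --rows "0 0 0 0 0 0;0 0 0 0 0 0;0 0 0 0 0 0" --grip 0.026 --grip_force 30

```text
clock: 42.25
tcp_pos: [0.4351, -0.3213, -0.0323]
orientation: [-1.564, 0.172, -0.172]
contact_force: [1.0, 0.7, 1.0]
grip_width: 0.0264
```

Request:
send_rows --rows "0 0 0 0 0 0;0 0 0 0 0 0;0 0 0 0 0 0;0 0 0 0 0 0" --grip 0.01

```text
clock: 42.65
tcp_pos: [0.4351, -0.3213, -0.0322]
orientation: [-1.564, 0.172, -0.172]
contact_force: [-0.4, 0.1, 3.5]
grip_width: 0.0146
```

```bash
python3 st.py 26 scene
python3 - <<'E'
import cv2
x0,y0,w,h=340,280,107,80;s=7.477
cv2.imwrite("pics/s26z.png",cv2.resize(cv2.imread("pics/scene26.png")[y0:y0+h,x0:x0+w],None,fx=s,fy=s,interpolation=2))
E
```

```text
42.65 tcp [ 0.4351 -0.3213 -0.0322] jaw 77.47 ydir [ 2.e-04  0.e+00 -1.e+00] grip 0.0146 F [-0.4  0.1  3.5] q [ 0.18  0.63  0.44  2.05 -0.49  0.56  2.32]
```

View pics/s26z.png

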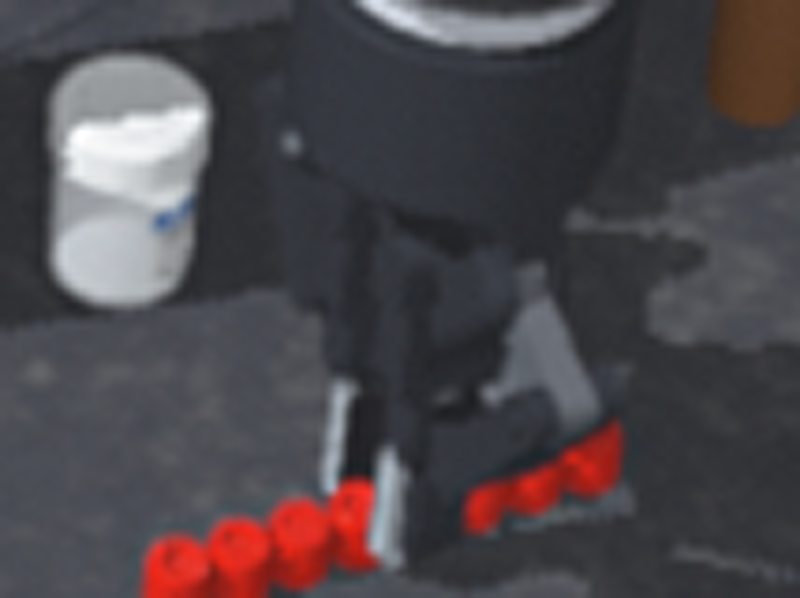

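Request:
send_rows --rows "0 0 0.005 0 0 0;0 0 0.01 0 0 0;0 0 0.015 0 0 0;0 0 0.018 0 0 0;0 0 0.018 0 0 0;0 0 0.018 0 0 0;0 0 0.018 0 0 0;0 0 0.018 0 0 0;0 0 0.018 0 0 0;0 0 0.012 0 0 0;0 0 0 0 0 0;0 0 0 0 0 0"

```text
clock: 43.9
tcp_pos: [0.435, -0.321, 0.1177]
orientation: [-1.564, 0.171, -0.172]
contact_force: [0.3, 0.7, 0.8]
grip_width: 0.0145
```

```bash
python3 st.py 27 scene top
python3 - <<'E'
import cv2
x0,y0,w,h=330,220,107,80;s=7.477
cv2.imwrite("pics/s27z.png",cv2.resize(cv2.imread("pics/scene27.png")[y0:y0+h,x0:x0+w],None,fx=s,fy=s,interpolation=2))
E
```

```text
43.9 tcp [ 0.435  -0.321   0.1177] jaw 77.48 ydir [ 4.e-04  2.e-04 -1.e+00] grip 0.0145 F [0.3 0.7 0.8] q [ 0.03  0.4   0.62  1.98 -0.3   0.85  2.17]
```

View pics/s27z.png

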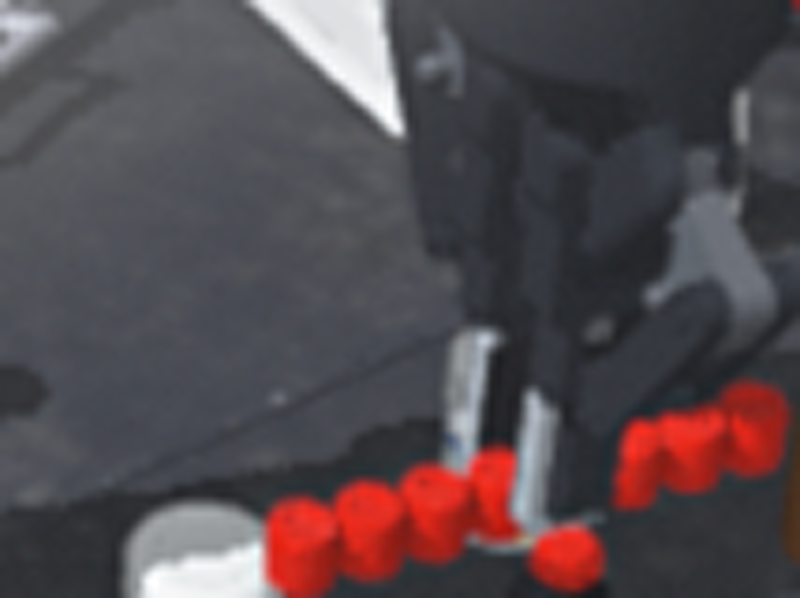

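Request:
send_rows --rows "0 0 0.015 0 0 0;0 0 0.015 0 0 0;0.0015 0.0186 0 0 0 -0.041;0.0015 0.0186 0 0 0 -0.041;0.0015 0.0186 0 0 0 -0.041;0.0015 0.0186 0 0 0 -0.041;0.0015 0.0186 0 0 0 -0.041;0.0015 0.0186 0 0 0 -0.041;0.0015 0.0186 0 0 0 -0.041;0.0015 0.0186 0 0 0 -0.041;0.0015 0.0186 0 0 0 -0.041;0.0015 0.0186 0 0 0 -0.041;0.0015 0.0186 0 0 0 -0.041;0.0015 0.0186 0 0 0 -0.041;0.0015 0.0186 0 0 0 -0.041;0.0015 0.0186 0 0 0 -0.041"

```text
clock: 45.6
tcp_pos: [0.4554, -0.0602, 0.1469]
orientation: [-1.481, 0.622, -0.62]
contact_force: [-0.0, 0.4, -0.4]
grip_width: 0.0147
```

Request:
send_rows --rows "0.0017 0.0186 0 0 0 -0.041;0.0017 0.0186 0 0 0 -0.041;0.0017 0.0186 0 0 0 -0.041;0.0017 0.0186 0 0 0 -0.041;0.0017 0.0186 0 0 0 -0.041;0.0017 0.0186 0 0 0 -0.041;0.0017 0.0186 0 0 0 -0.041;0.0017 0.0186 0 0 0 -0.041;0.0017 0.0186 0 0 0 -0.041;0.0017 0.0186 0 0 0 -0.041;0.0017 0.0186 0 0 0 -0.041;0.0011 0.0198 0 0 0 0;0 0 0 0 0 0;0 0 0 0 0 0"

```text
clock: 47.0
tcp_pos: [0.4753, 0.163, 0.1469]
orientation: [-1.348, 0.965, -0.965]
contact_force: [0.1, -0.3, -0.8]
grip_width: 0.0144
```

```bash
python3 st.py
```

```text
47.0 tcp [0.4753 0.163  0.1469] jaw 18.77 ydir [-0.0011 -0.0014 -1.    ] grip 0.0144 F [ 0.1 -0.3 -0.8] q [-1.02  0.29  0.69  2.04 -0.24  0.89  0.12]
```

Request:
send_rows --rows "0.0005 0.0006 -0.012 0 0 0;0 0 -0.018 0 0 0;0 0 -0.018 0 0 0;0 0 -0.018 0 0 0;0 0 -0.018 0 0 0;0 0 -0.018 0 0 0;0 0 -0.016 0 0 0;0 0 -0.012 0 0 0;0 0 -0.009 0 0 0;0 0 0 0 0 0;0 0 0 0 0 0"

```text
clock: 48.1
tcp_pos: [0.4765, 0.1639, 0.0087]
orientation: [-1.346, 0.965, -0.966]
contact_force: [-0.3, -0.0, -0.5]
grip_width: 0.015
```

```bash
python3 st.py 28 scene top
cat > ovc.py <<'E'
from h import *
import sys
n,zb=sys.argv[1],float(sys.argv[2])
c=np.array([.4758,.1638]);x=np.array([.9466,.3223]);y=np.array([-.3223,.9466])
for cam_,(x0,y0,w,h) in (("scene",(215,165,133,100)),("top",(150,180,160,120))):
  s=800/w
  b=cv2.resize(cv2.imread(f"pics/{cam_}{n}.png")[y0:y0+h,x0:x0+w],None,fx=s,fy=s,interpolation=2)
  def box(hx,hy,z,col):
    q=[np.r_[c+i*hx*x+j*hy*y,z] for i,j in((1,1),(1,-1),(-1,-1),(-1,1))]
    cv2.polylines(b,[((proj(cam_,q)-[x0,y0]+.5)*s).astype(int)],1,col)
  box(.009,.066,zb,(255,0,255));box(.009,.066,zb+.015,(255,255,0));box(.017,.075,.012,(0,255,0))
  cv2.imwrite(f"pics/{cam_[0]}{n}z.png",b)
E
python3 ovc.py 28 .04; python3 -c "
from h import *
print(unproj('top',[[140+383.5/4-.375,170+397.5/4-.375]],.012))"
```

```text
48.1 tcp [0.4765 0.1639 0.0087] jaw 18.71 ydir [ 2.e-04 -0.e+00 -1.e+00] grip 0.015 F [-0.3 -0.  -0.5] q [-0.87  0.52  0.52  2.13 -0.46  0.6   0.3 ]
[[0.47983705 0.16069865 0.012     ]]
```

View pics/s28z.png

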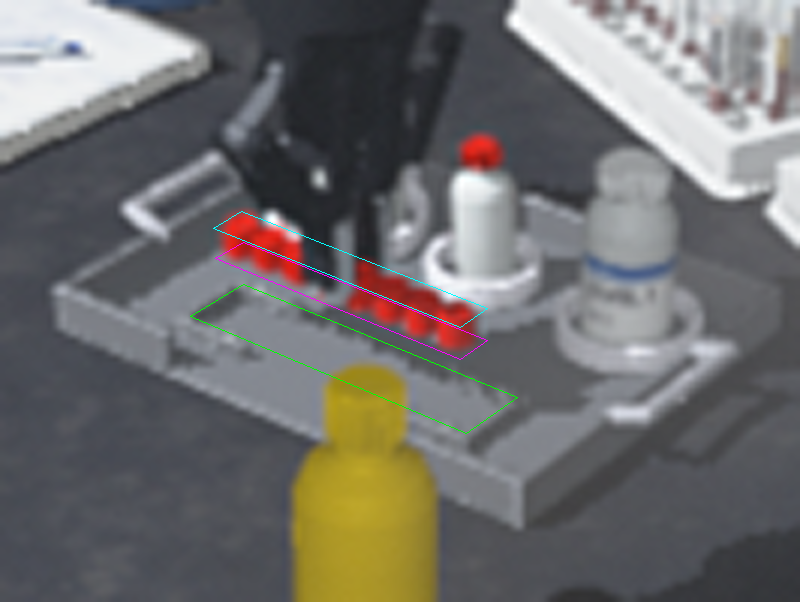

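View pics/t28z.png

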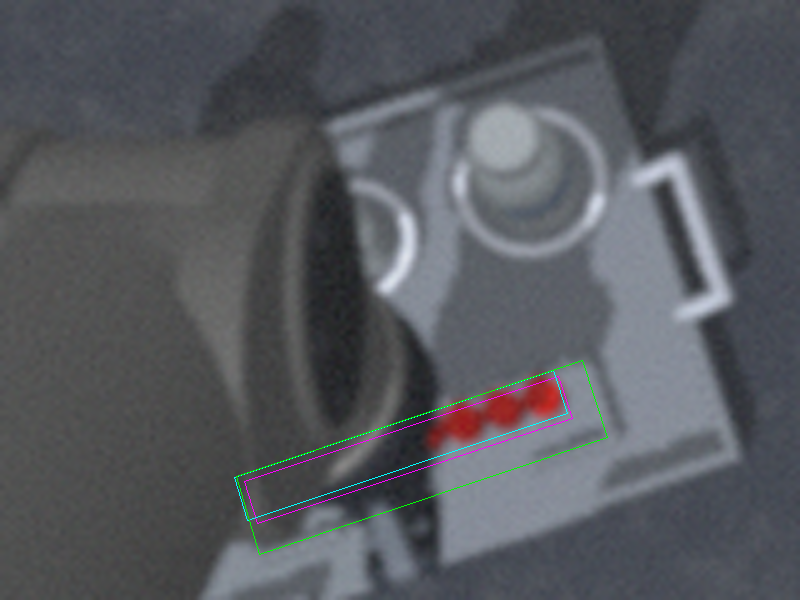

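Request:
send_rows --rows "0.0004 -0.001 -0.01 0 0 0;0 0 -0.01 0 0 0;0 0 -0.007 0 0 0;0 0 -0.005 0 0 0;0 0 -0.003 0 0 0;0 0 -0.0012 0 0 0;0 0 0 0 0 0;0 0 0 0 0 0"

```text
clock: 49.0
tcp_pos: [0.4769, 0.1632, -0.0274]
orientation: [-1.346, 0.965, -0.965]
contact_force: [0.6, -0.7, -0.5]
grip_width: 0.0148
```

```bash
python3 st.py 29 scene top;python3 ovc.py 29 .004
```

```text
49.0 tcp [ 0.4769  0.1632 -0.0274] jaw 18.73 ydir [ 3.e-04  2.e-04 -1.e+00] grip 0.0148 F [ 0.6 -0.7 -0.5] q [-0.82  0.58  0.46  2.14 -0.51  0.53  0.35]
```

View pics/s29z.png

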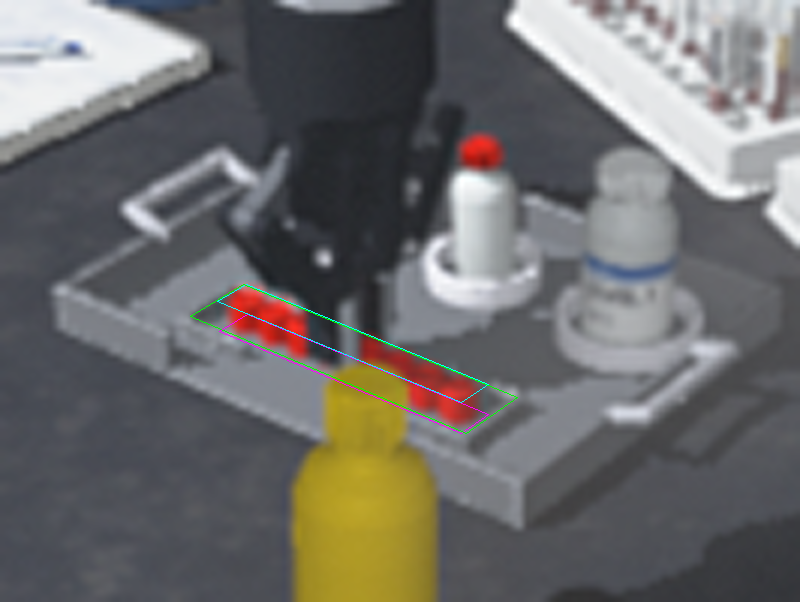

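View pics/t29z.png

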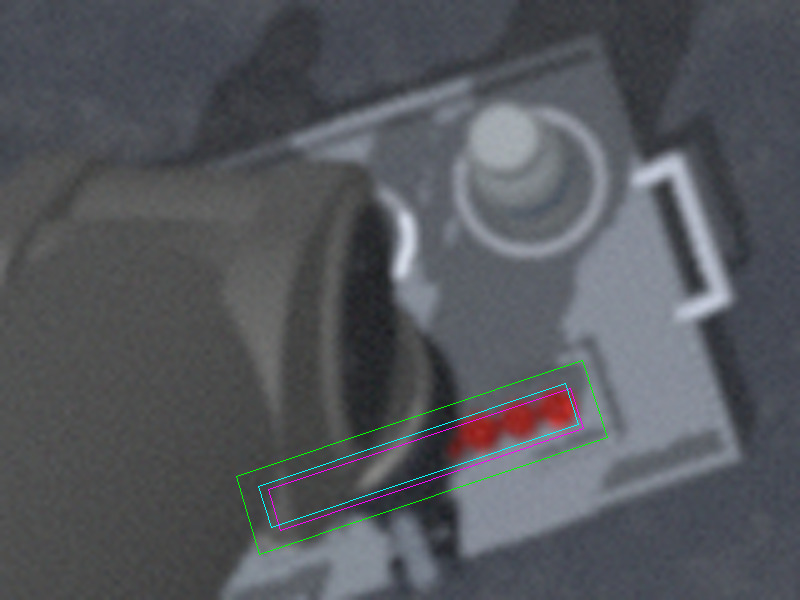

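Request:
send_rows --rows "0 0 -0.0005 0 0 0;0 0 0 0 0 0;0 0 0 0 0 0" --grip 0.022

```text
clock: 49.4
tcp_pos: [0.4768, 0.1632, -0.028]
orientation: [-1.346, 0.965, -0.965]
contact_force: [-0.6, 0.5, -0.1]
grip_width: 0.0222
```

Request:
send_rows --rows "0 0 0 0 0 0;0 0 0 0 0 0;0 0 0.006 0 0 0;0 0 0.012 0 0 0;0 0 0.018 0 0 0;0 0 0.02 0 0 0;0 0 0.02 0 0 0;0 0 0.02 0 0 0;0 0 0.02 0 0 0;0 0 0.02 0 0 0;0 0 0.02 0 0 0;0 0 0.02 0 0 0;0 0 0.02 0 0 0;0 0 0 0 0 0" --grip 0.036

```text
clock: 50.8
tcp_pos: [0.4784, 0.1635, 0.171]
orientation: [-1.341, 0.963, -0.966]
contact_force: [0.7, 0.4, -0.4]
grip_width: 0.0365
```

Request:
send_rows --rows "-0.003 -0.03 0.01 0 0 0;-0.003 -0.03 0.01 0 0 0;-0.003 -0.03 0.01 0 0 0;-0.003 -0.03 0 0 0 0;-0.003 -0.03 0 0 0 0;-0.003 -0.03 0 0 0 0;-0.003 -0.03 0 0 0 0;0 -0.03 0 0 0 0;0 -0.03 0 0 0 0;0 -0.03 0 0 0 0;0 -0.03 0 0 0 0;0 -0.03 0 0 0 0;0 0 0 0 0 0;0 0 0 0 0 0"

```text
clock: 52.2
tcp_pos: [0.455, -0.1972, 0.1976]
orientation: [-1.346, 0.967, -0.966]
contact_force: [0.4, -0.5, 1.2]
grip_width: 0.0361
```

```bash
python3 st.py 30 scene top;python3 ovc.py 30 .004
```

```text
52.2 tcp [ 0.455  -0.1972  0.1976] jaw 18.61 ydir [-8.e-04  3.e-04 -1.e+00] grip 0.0361 F [ 0.4 -0.5  1.2] q [-0.5   0.24  0.93  2.01 -0.23  1.    0.86]
```

View pics/scene30.png

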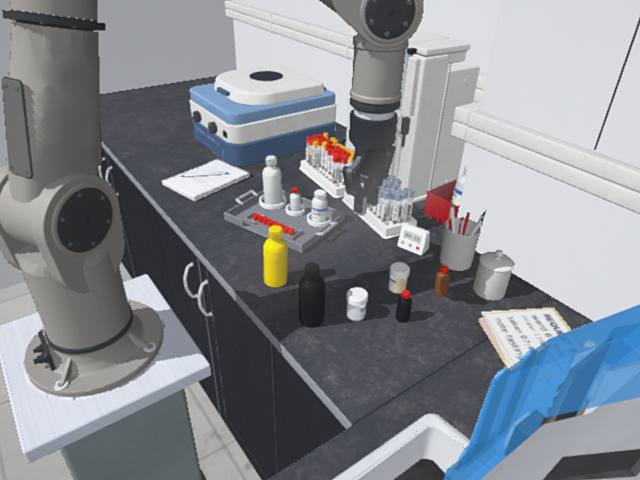

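View pics/t30z.png

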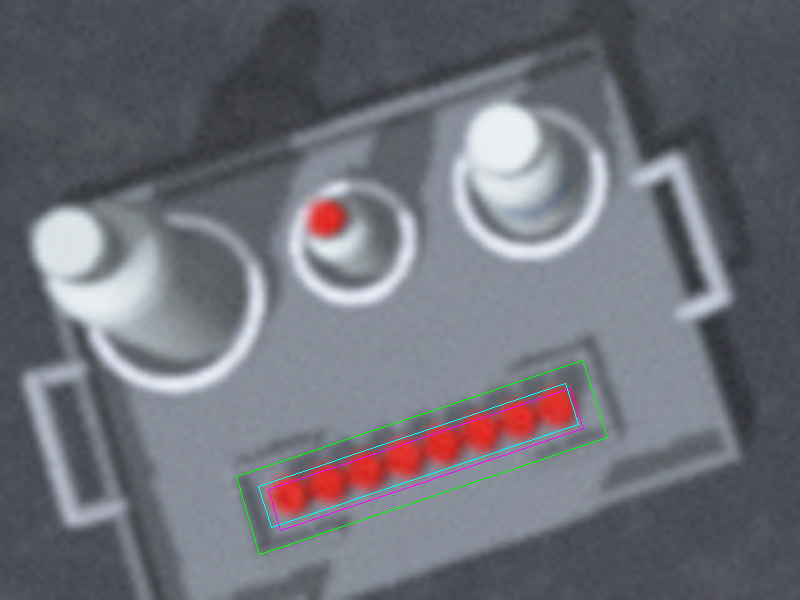

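View pics/s30z.png

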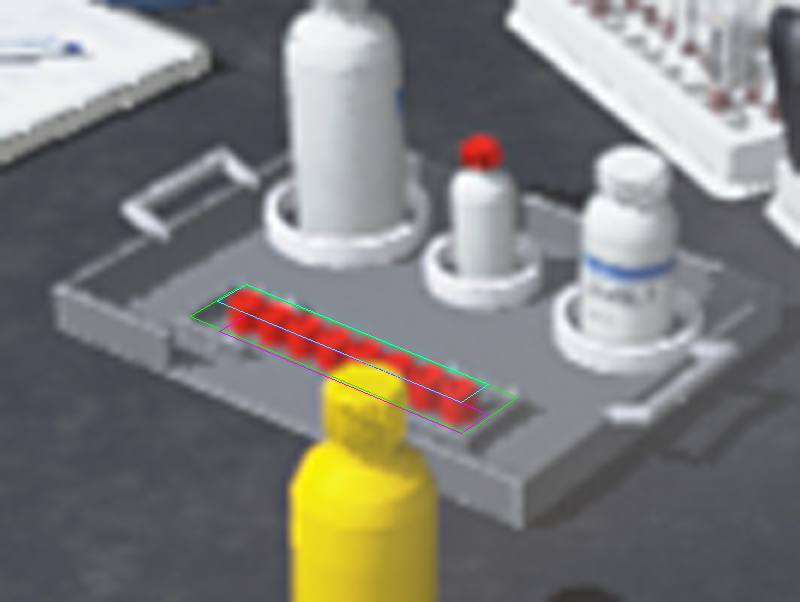

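```bash
python3 - <<'E'
from h import *
g=lambda u:np.array([150+(u[0]+.5)/5-.5,180+(u[1]+.5)/5-.5])
W={"L":(.5406,.2682),"M":(.5908,.1206),"S":(.5657,.1944)}
for n,u,z in(("L",(69,243),.139),("M",(504,140),.089),("S",(327,217),.074)):
    p=unproj("top",g(u),z)[0];print(n,p.round(4),"err mm",((p[:2]-W[n])*1000).round(1))
a=unproj("top",g((291,497)),.019)[0];b=unproj("top",g((557,407)),.019)[0]
d=(a+b)/2-[.4758,.1638,0];x=np.array([.9466,.3223]);y=np.array([-.3223,.9466])
print("caps",(d[:2]@x).round(4),(d[:2]@y).round(4),np.degrees(np.arctan2((a-b)[1],(a-b)[0]))-108.8)
a0=cv2.imread("pics/scene0.png").astype(int);a1=cv2.imread("pics/scene30.png").astype(int)
print("jar",[abs(a0[y0:y1,x0:x1]-a1[y0:y1,x0:x1]).mean() for x0,x1,y0,y1 in((345,370,285,323),)])
E
```

```text
L [0.5404 0.2699 0.139 ] err mm [-0.2  1.7]
M [0.5912 0.1205 0.089 ] err mm [ 0.4 -0.1]
S [0.5639 0.1919 0.074 ] err mm [-1.8 -2.5]
caps 0.0004 -0.0027 0.12577319736753623
jar [np.float64(8.178947368421053)]
```

```bash
python3 -c "
from bench import r
print(r.hand_in())"
```

```text
the job is handed in; nothing more can be done
None
```

The caddy is packed and the job is handed in at about 52 s of the 115 s allowed. The hand-in gives no verdict, so what follows is from my last pictures.

| Item | Measured before hand-in | Limit |
|---|---|---|
| Large bottle | about 2 mm from its well axis, upright | 13 mm |
| Medium bottle | under 1 mm from its well axis, upright | 13 mm |
| Small bottle | about 3 mm from its well axis, upright | 13 mm |
| Cap strip | 0.4 mm across, 2.7 mm along, 0.1° off parallel | 12 mm, 14 mm, 11° |

- **Jars and look-alikes:** by eye, both jars stand where they started and none of the look-alikes was touched. I did not remeasure the jars. A pixel comparison I ran for one of them gave a figure I did not interpret, because the arm's shadow had changed.
- **Gripper:** it is open and hovering clear of everything, and the wrist force stayed below about 7 N in the readings.
- **Disagreement:** the reported TCP height was about 40 mm lower than the finger tips seen in the pictures. On the first grasp attempt, going by the reported height, the fingers closed around the medium bottle's neck without touching it. I set all heights from the pictures after that.
- **Trough centre:** two estimates of it differed by about 5 mm. I placed the strip close to the one derived from the wells, and the strip offsets above are measured from that one.

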